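# Load and index a braked welding turntable

## Robot

A 6-joint arm with a two-finger parallel gripper is mounted at the origin on a cart in front of the work surface, level with it; the furniture and walls round the work are solid. World frame = base frame: x ahead of the robot, y to its left, z up, the work surface at z = 0. Lengths are in m, angles in rad, forces in N, time in s.
With the tool pointing down it reaches from about 0.4 to 0.825 m from the base axis. Payload 7 kg.
Tool frame: the origin (TCP) lies midway between the tips of the shut fingers; the grasp point (between the pads) lies hold_point_z behind it (hold_point_z is the distance from the TCP to the grasp point, in m); z points along the fingers, y is the direction in which the jaws open and shut (so a half turn about z gives the same grasp; the last joint's range is limited). The gripper opens to 88 mm and grips with 3 to 60 N. Pads are 19 mm wide; open, the fingers measure 130 mm over their backs; the gripper's body (78 mm by 193 mm) begins 47 mm behind the grasp point.
Start: joints at [1.429, 0.359, 0.012, 0, -1.224, -0.288], TCP at [0.281, 0.614, 0.227] pointing down, gripper open.
Joint ranges: [-3.07, 3.07], [-1.43, 2.12], [-1.02, 1.25], [-3.03, 1.67], [-3.05, -0], [-3.03, 3.03]. Speed limits (rad/s): [2.39, 2.39, 3.01, 3.14, 3.14, 3.14].

## Interface

Orientations are given as [roll, pitch, yaw] about the fixed x, y, z axes, in that order (R = Rz(yaw) Ry(pitch) Rx(roll)).
In Python, from station import * gives the robot as it stands. The module is installed in compiled form; this text tells all that it offers.
- The arm moves only by the tool arm_command, never from a script. Its arguments are lists of equal length, an entry for each row: "fingers": the closure, from -1 (fully open) to 1 (shut); "dp": the shift along the world's x, y, z in m, a list of three; "roll": the turn about the world's z in rad. In form: {"fingers": [fingers, ...], "dp": [[x, y, z], ...], "roll": [roll, ...]}. A call has 1 to 8 rows; each row shifts and turns the pose as measured when the row begins; what a row does not reach is not made up. A row lasts 1/10 s, in which the tool goes at most 50 mm and 8.59 degrees, less where a joint would pass 70% of its speed; a pose out of reach is approached as far as the arm can. A call is refused whole if a number of a shift passes 0.05 or a number of a turn 0.15, either way. A call with a gripper value outside its range is refused whole. The fingers move at their own pace and stop on an object; "newtons" is the grip in N (left out, the last holds). Time passes only in rows, so rows that do not move let the fingers close. It gives the time, the measured TCP pose, the force and the opening at its end, in the units of the state.
- get_state(): the state, without advancing time (a new reading comes with each control period).
- grab_frame(name): name is "scene" or "top" or "wrist"; returns the picture (420x560x3 uint8, blue, green, red); there is no depth.
- calibration(name): a dict with "fx", "fy", "cx", "cy" (pixels), "k1" (the pictures are not rectified: a ray, as slopes to the right and down, at radius r is drawn at 1 + k1 r^2 times it, then the intrinsics apply), "R" (3x3) and "t" (3): a world point X has camera coordinates R X + t; the wrist camera has in their place "hand_eye" (4x4, takes a point from camera to tool coordinates, whose origin is the TCP and whose axes are the flange's). Camera axes: x right, y down, z forward; pixel columns grow to the right and rows downward; lengths in m; the calibration is good to about 2 mm. A picture is of the moment at which its call begins: read the wrist's pose just before it. calibration takes no time and is no camera call.
- job_done(): hands the job in, once; it reports no verdict.
The state is a dict: "t": time; "q": joint angles; "qd": joint speeds; "joint_efforts": joint torques, N m; "eef_pos": TCP position; "ee_rot": TCP orientation; "force": force on the tool from outside, world axes, zero at the start; "moment": the same for the moment, N m; "width": finger opening in m.
Only numpy, scipy, OpenCV 4.12 (cv2) and the standard library are available. Lean on these libraries where they do the work, as an engineer would, in place of code of your own. Each camera call takes 0.05 s, during which the arm holds its last target.

## Task

Load the welding turntable: first pull its brake lever back until it stands nearly upright, in the third notch or further, and holds by itself; then lay every loose channel bracket across the two narrow rests, one to a station, snug against the end fence and against its station's two dowels. When all are in place press the release button so that the lever springs fully back, turn the table clockwise (seen from above) by its handle as far as it goes, and set the brake again in the third notch or further. Finish with the brackets still snug against their stops, and leave the try square, the safety glasses and the tin where they are.

Things in the scene. Friction and masses are not known exactly. Their poses are not given: they have to be found in the camera images.
- lever_pivot (a point): Hinge point of the brake lever on the grey positioner base, right of the turntable, 62 mm above the bench; fixed to the base. Frame: y along the hinge axis and through the turntable's axis (the turntable lies on the +y side), z up. At lever value q the knob stands at 0.14*sin(0.75-q) along this frame's x, 0 along y and 0.14*cos(0.75-q) above this point.
- lever_knob (a point): Centre of the black cross-grip on the end of the flat steel brake lever, 140 mm from the hinge: a round bar 26 mm across and 32 mm long, parallel to the hinge axis. The lever is 9 mm thick (along the hinge axis) and 14 mm wide. At rest it leans away from the robot, the grip 164 mm above the bench; it is pulled back towards the robot, the grip rising to 202 mm.
- brake_lever (a joint): Lever angle in rad: 0 at rest (leaning 0.75 away from the robot), 0.75 upright, 0.95 end. A spring returns it; a pawl holds it in five notches, where it rests at about 0.23, 0.38, 0.52, 0.66 and 0.80. To catch one, pull 0.05 past it. Pull at the grip: about 7 N at first, 10 N at the third, 18 N at the fifth notch. From the third on the table is held fast; below 0.25 it is free.
- button_top (a point): Centre of the top of the release button, a black round plunger 22 mm across standing upright in a grey sleeve about 145 mm above the bench, on the robot's side of the lever and 100 mm from its hinge. Pressed straight down it lifts the pawl and the lever springs back to rest by itself in less than 0.5 s, so keep it down that long. It moves with the plunger.
- release_button (a joint): Travel of the release button in m: 0 up, about 0.0095 fully down; the lever is let go at about 0.004 to 0.005. It takes about 8 N with the lever in the third notch and 12 N in the fifth. It bobs up to 4 mm while the lever clicks over the teeth.
- turntable (a joint): Angle of the turntable in rad, growing clockwise seen from above, between stops at 0 and 1.2; starts between 0 and 0.25. With the brake off it turns freely (under 0.1 N m), also when it is only pushed.
- table_hub (a point): Centre of the turntable's top face: a dark steel disc 300 mm across and 20 mm thick, its top 72 mm above the bench. The frame turns with the table.
- turn_handle (a point): Middle of the round black upright handle at the turntable's rim, 172 mm from the table's axis: 21 to 23 mm across, from 72 to 127 mm above the bench, this point at 104 mm; a lug under it ends 69 mm above the bench. It moves with the table and is on the robot's left.
- station_1 (a point): Where the centre of a bracket lies when it is snug in the first (nearest the handle) station. Frame: x points to the end fence (34 mm high), y away from the station's two dowels, z up; turns with the table. Table top 34 mm lower; the rests (8 mm wide, 14 mm high) cross under the bracket at x = +-56 mm; the dowels (12 mm across, 36 mm high) stand on its -y side at x = +-44 mm. Stations lie 85 mm apart.
- station_2 (a point): Where the centre of a bracket lies when it is snug in the middle station. Frame: x points to the end fence (34 mm high), y away from the station's two dowels, z up; turns with the table. Table top 34 mm lower; the rests (8 mm wide, 14 mm high) cross under the bracket at x = +-56 mm; the dowels (12 mm across, 36 mm high) stand on its -y side at x = +-44 mm. Stations lie 85 mm apart.
- station_3 (a point): Where the centre of a bracket lies when it is snug in the third station. Frame: x points to the end fence (34 mm high), y away from the station's two dowels, z up; turns with the table. Table top 34 mm lower; the rests (8 mm wide, 14 mm high) cross under the bracket at x = +-56 mm; the dowels (12 mm across, 36 mm high) stand on its -y side at x = +-44 mm. Stations lie 85 mm apart.
- bracket_1_mid (a point): A steel channel bracket like an H-section: 150 mm long (its y), 40 mm wide over the flanges (its x, the width to grip), 42 mm high, 0.55 kg; between the flanges (6 mm thick) an open channel 28 mm wide and 25 mm deep from the top; a 1 mm proud patch under its web runs from y = -5 to 49 mm; may be laid either way round. This point is its centre, 21 mm above its underside; z up. May be absent.
- bracket_2_mid (a point): A steel channel bracket like an H-section: 150 mm long (its y), 40 mm wide over the flanges (its x, the width to grip), 42 mm high, 0.55 kg; between the flanges (6 mm thick) an open channel 28 mm wide and 25 mm deep from the top; a 1 mm proud patch under its web runs from y = -5 to 49 mm; may be laid either way round. This point is its centre, 21 mm above its underside; z up. May be absent.
- bracket_3_mid (a point): A steel channel bracket like an H-section: 150 mm long (its y), 40 mm wide over the flanges (its x, the width to grip), 42 mm high, 0.55 kg; between the flanges (6 mm thick) an open channel 28 mm wide and 25 mm deep from the top; a 1 mm proud patch under its web runs from y = -5 to 49 mm; may be laid either way round. This point is its centre, 21 mm above its underside; z up. May be absent.
- try_square: Engineer's square with a 90 mm stock and 125 mm blade, lying beyond the turntable; a bystander. Origin under its centre.
- glasses: Safety glasses with a dark brown frame, 141 mm wide, 42 mm high, lying beyond the brake lever; a bystander. Origin under their centre.
- tin: Low round tin with a lid, 68 mm across, 42 mm high, at the right; a bystander. Origin under its centre.
Mind the look-alikes: they are no part of the job. What is shaped like the part that bears bracket_2_mid but purple is not meant.

How it is judged:
By the outcome, as a careful person would: the job done as asked, in the order asked, and still so for the second after the job is handed in, with the robot touching nothing.
Of bracket_1, bracket_2, bracket_3 only 2 to 3 are there at a start; the rules pass over those that are not, and their reading is None.
At some moment in a run one of bracket_1, bracket_2, bracket_3 may be knocked a few centimetres aside while the robot is not near it.
It also fails if it takes over 210 s, if anything falls off the work surface, if the arm or the gripper's body presses on something with over 40 N, if the wrist force passes 120 N, or if a joint passes its speed limit or range.

## Working session

There is one attempt and no reset: what is moved stays moved. The work goes in short steps, Python scripts to look and compute and a tool call to move; the robot and the scene stay as the last step left them, time stands still between calls to the robot, and variables do not carry over. Pictures are saved under pics/ and viewed, and the job is handed in when it is done.

Besides the shell and the picture viewer there is one more tool, called as name(argument=value, ...), one argument or row to a line, values as JSON. arm_command: Moves the arm, as the interface text tells. Its arguments: {"type":"object","properties":{"fingers":{"type":"array"},"dp":{"type":"array"},"roll":{"type":"array"},"newtons":{"type":"number"}},"required":["fingers","dp","roll"]}

```bash
mkdir -p pics
cat > h.py <<'E'
from station import *
import numpy as np, cv2
from scipy.spatial.transform import Rotation as Ro
def save(name,fn):
    im=grab_frame(name); cv2.imwrite('pics/'+fn,im); return im
def cam(name,st=None):
    c=calibration(name)
    K=np.array([[c['fx'],0,c['cx']],[0,c['fy'],c['cy']],[0,0,1.]]); k1=c['k1']
    if name=='wrist':
        st=st or get_state(); T=np.eye(4); T[:3,:3]=Ro.from_euler('xyz',st['ee_rot']).as_matrix(); T[:3,3]=st['eef_pos']
        M=np.linalg.inv(T@np.array(c['hand_eye'])); R=M[:3,:3];t=M[:3,3]
    else: R=np.array(c['R']);t=np.array(c['t']).ravel()
    return K,k1,R,t
def proj(cm,X):
    K,k1,R,t=cm
    return cv2.projectPoints(np.array(X,float).reshape(-1,3),cv2.Rodrigues(R)[0],t,K,np.array([k1,0,0,0.]))[0].reshape(-1,2)
def back(cm,uv,z):
    K,k1,R,t=cm
    u=cv2.undistortPoints(np.array(uv,float).reshape(-1,1,2),K,np.array([k1,0,0,0.])).reshape(-1,2)
    d=np.c_[u,np.ones(len(u))]@R; o=-R.T@t
    return o+d*((z-o[2])/d[:,2])[:,None]
E
python3 - <<'E'
from h import *
st=get_state(); print({k:np.round(v,3) for k,v in st.items()})
for n in('scene','top','wrist'): save(n,n+'0.png')
for n in('scene','top'):
    K,k,R,t=cam(n);print(n,-R.T@t,R[2],K[0,0],k)
print(calibration('wrist'))
E
```

```text
{'t': np.float64(0.0), 'q': array([ 1.429,  0.359,  0.011, -0.   , -1.224, -0.288]), 'qd': array([-0.   ,  0.   ,  0.001,  0.   ,  0.001, -0.   ]), 'joint_efforts': array([ 3.0000e-03, -5.8272e+01,  2.9305e+01,  6.9970e+00,  7.0000e-03,
       -0.0000e+00]), 'eef_pos': array([0.281, 0.613, 0.226]), 'ee_rot': array([ 3.14, -0.  , -0.43]), 'force': array([-0.277,  0.3  ,  0.107]), 'moment': array([-0.008, -0.023, -0.004]), 'width': np.float64(0.088)}
scene [-0.3404256  -0.5382283   1.25386934] [ 0.57086478  0.35617411 -0.73976578] 481.49670758040594 -0.05290291325903807
top [0.32549482 0.01684573 1.43449432] [ 0.18158363 -0.01813052 -0.98320835] 481.6193650546352 -0.1387356453641195
{'fx': 292.4545790672852, 'fy': 292.4545790672852, 'cx': 280.21427641965136, 'cy': 208.13019513340075, 'k1': -0.04931110608283463, 'hand_eye': array([[ 4.58967388e-04, -9.61841781e-01, -2.73605881e-01,
         7.42423258e-02],
       [ 9.99997451e-01,  1.04629296e-03, -2.00069556e-03,
        -8.79615143e-04],
       [ 2.21062449e-03, -2.73604265e-01,  9.61839810e-01,
        -1.57232837e-01],
       [ 0.00000000e+00,  0.00000000e+00,  0.00000000e+00,
         1.00000000e+00]])}
```

View pics/scene0.png

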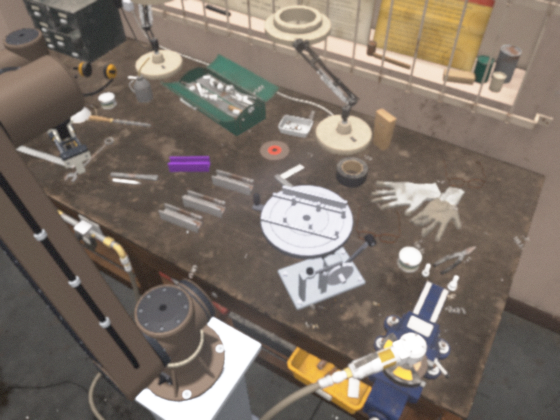

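View pics/top0.png

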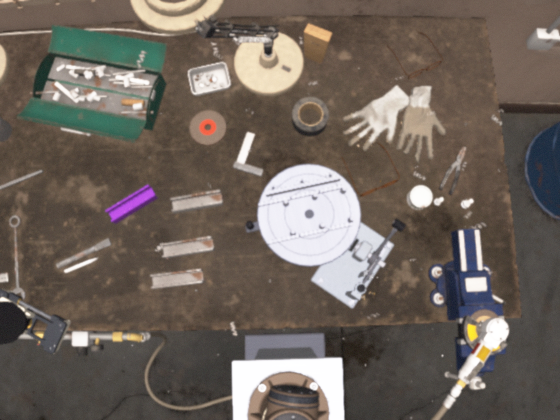

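```bash
python3 -c "
import cv2
a=cv2.imread('pics/top0.png');cv2.imwrite('pics/top0c.png',cv2.resize(a[80:330,150:410],None,fx=2.9,fy=2.4*1.0,interpolation=2)[:600])"; python3 -c "
import station; print(dir(station))"
```

```text
['Unreachable', '__builtins__', '__cached__', '__doc__', '__file__', '__loader__', '__name__', '__package__', '__spec__', 'calibration', 'get_state', 'grab_frame', 'hold_point_z', 'job_done']
```

```bash
python3 - <<'E'
import cv2
a=cv2.imread('pics/top0.png')
cv2.imwrite('pics/top0c.png',cv2.resize(a[150:310,235:425],None,fx=4,fy=3.75,interpolation=2) if 0 else cv2.resize(a[155:305,235:425],None,fx=4,fy=4,interpolation=2))
cv2.imwrite('pics/top0d.png',cv2.resize(a[170:300,90:240],None,fx=4.5,fy=4.5,interpolation=2))
E
python3 - <<'E'
from h import *
print('hpz',hold_point_z if not callable(hold_point_z) else hold_point_z())
cm=cam('top')
for n,uv,z in [('hub',(309,214),.072),('knob',(399,225),.164),('btn',(362,287),.145),('handle',(250,226),.127),('b1',(196,200),.042),('b2',(187,246),.042),('b3',(177,278),.042)]:
    print(n,back(cm,[uv],z).round(3))
E
```

```text
hpz 0.0188
hub [[ 0.564 -0.074  0.072]]
knob [[ 0.512 -0.31   0.164]]
btn [[ 0.35  -0.204  0.145]]
handle [[0.525 0.093 0.127]]
b1 [[0.619 0.257 0.042]]
b2 [[0.483 0.282 0.042]]
b3 [[0.391 0.311 0.042]]
```

View pics/top0c.png

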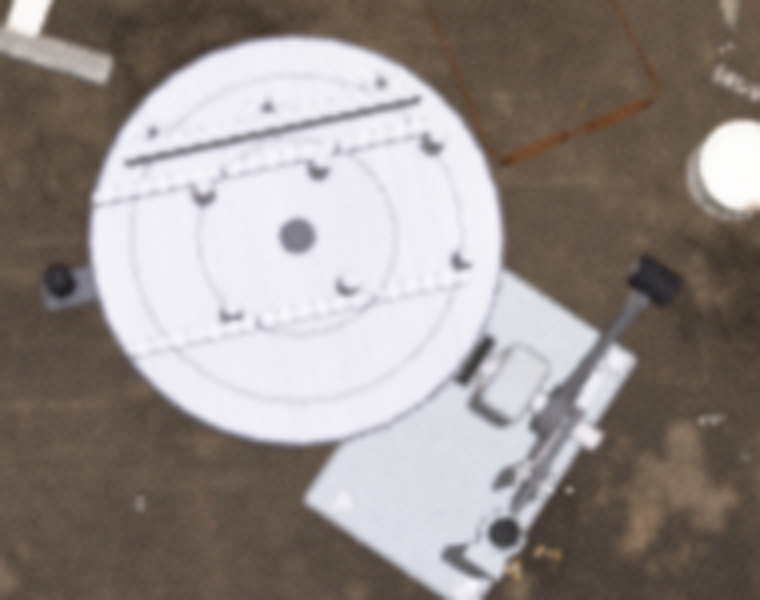

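View pics/top0d.png

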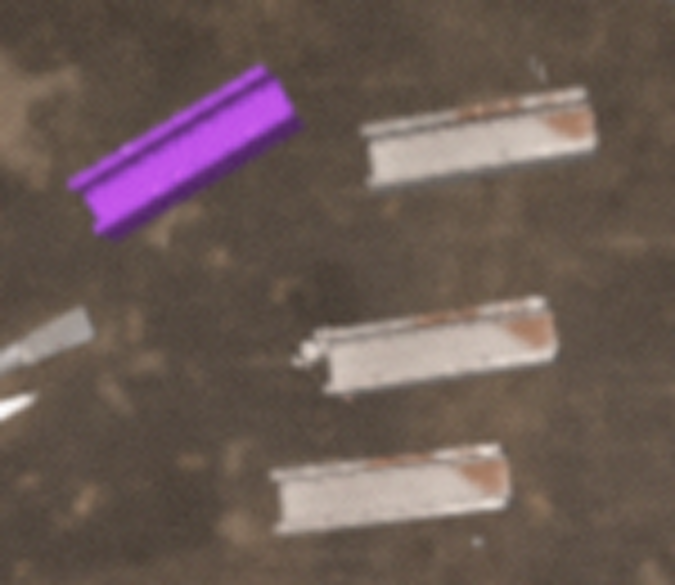

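arm_command(
  fingers=[-1,-1,-1,-1,-1,-1,-1,-1],
  dp=[
    [0.03,-0.03,0.02],
    [0.03,-0.04,0.02],
    [0.03,-0.04,0.01],
    [0.03,-0.04,0.01],
    [0.03,-0.04,0],
    [0.03,-0.04,0],
    [0.03,-0.04,0],
    [0.02,-0.045,0],
  ],
  roll=[0,0,0,0,0,0,0,0],
)

```text
t: 0.95
eef_pos: [0.508, 0.2982, 0.2829]
ee_rot: [3.135, -0.001, -0.42]
force: [0.8, -0.4, -0.2]
width: 0.0877
```

arm_command(
  fingers=[-1,-1,-1,-1,-1,-1,-1,-1],
  dp=[
    [0.01,-0.048,0.01],
    [0,-0.048,0.01],
    [0,-0.048,0.01],
    [0,-0.048,0],
    [0,-0.048,0],
    [0,-0.048,0],
    [0,-0.048,0],
    [0,-0.048,0],
  ],
  roll=[0,0,0,0,0,0,0,0],
)

```text
t: 1.75
eef_pos: [0.5165, -0.0979, 0.3115]
ee_rot: [3.132, -0.001, -0.42]
force: [1.8, 0.0, 0.7]
width: 0.0876
```

arm_command(
  fingers=[-1,-1,-1,-1,-1],
  dp=[
    [-0.02,-0.04,0],
    [-0.02,-0.04,0],
    [-0.01,-0.02,0],
    [0,0,0],
    [0,0,0],
  ],
  roll=[-0.1,-0.1,0,0,0],
)

```text
t: 2.25
eef_pos: [0.4619, -0.2071, 0.3102]
ee_rot: [3.131, 0.001, -0.637]
force: [-0.7, -1.0, -0.1]
width: 0.0879
```

Run:
```python
from h import *
st=get_state(); print(st['eef_pos'],st['ee_rot']); im=grab_frame('wrist'); np.save('w1.npy',np.r_[st['eef_pos'],st['ee_rot']])
cv2.imwrite('pics/w1.png',cv2.resize(im,None,fx=1.4,fy=1.4,interpolation=2))
save('scene','s1.png')
```

```text
[ 0.46191546 -0.20711085  0.31023317] [ 3.13084854e+00  1.05189779e-03 -6.36550168e-01]
```

View pics/w1.png

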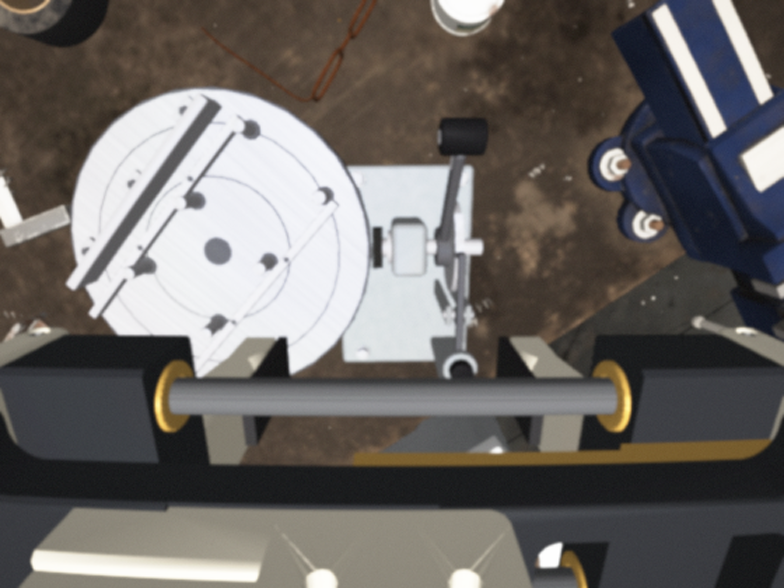

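```bash
python3 - <<'E'
from h import *
from scipy.optimize import least_squares
w=np.load('w1.npy'); cm=cam('wrist',dict(eef_pos=w[:3],ee_rot=w[3:]))
cs=cam('top')
for n,uv,z in [('hub',(217,250),.072),('knob',(462.5,136),.164),('btn',(459.5,370),.145),('pivot',(445,247),.062)]:
    print(n,back(cm,[np.array(uv)/1.4],z).round(4))
H=back(cm,[np.array((217,250))/1.4],.072)[0,:2]
Kn=back(cm,[np.array((462.5,136))/1.4],.164)[0]; B=back(cm,[np.array((459.5,370))/1.4],.145)[0]
d=(Kn-B)[:2]; print(np.linalg.norm(d),'expect ~.1954', np.degrees(np.arctan2(d[1],d[0])))
# disc edge of the circle in wrist: fit ellipse check center
im=cv2.imread('pics/top0.png',0)
E
python3 - <<'E'
import cv2
a=cv2.imread('pics/s1.png'); cv2.imwrite('pics/s1c.png',cv2.resize(a[170:310,230:420],None,fx=4,fy=4,interpolation=2))
E
```

```text
hub [[ 0.5668 -0.0715  0.072 ]]
knob [[ 0.5137 -0.3066  0.164 ]]
btn [[ 0.3552 -0.2012  0.145 ]]
pivot [[ 0.4336 -0.2528  0.062 ]]
0.1903097333688932 expect ~.1954 -33.6064174383622
```

View pics/s1c.png

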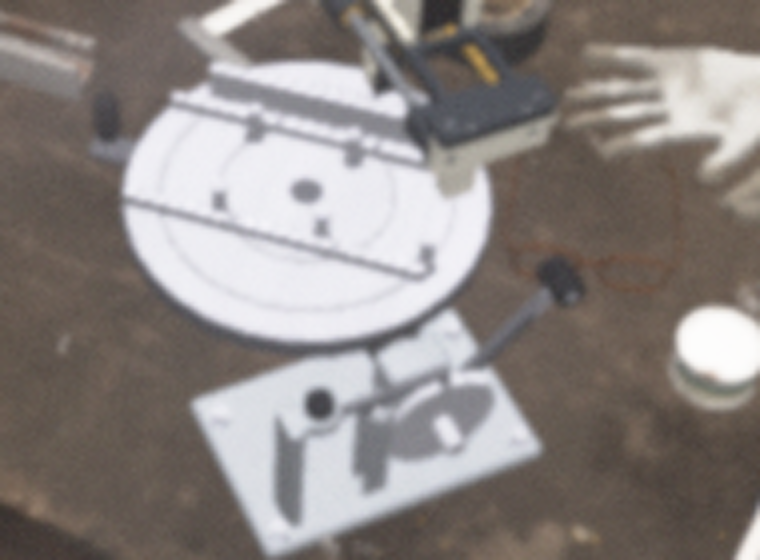

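arm_command(
  fingers=[-1,-1,-1,-1,-1,-1,-1,-1],
  dp=[
    [0.025,-0.05,0],
    [0.025,-0.05,0],
    [0,0,-0.03],
    [0,0,-0.04],
    [0,0,-0.04],
    [0,0,-0.02],
    [0,0,0],
    [0,0,0],
  ],
  roll=[0.035,0,0,0,0,0,0,0],
)

```text
t: 3.15
eef_pos: [0.5167, -0.2944, 0.1763]
ee_rot: [3.132, -0.002, -0.583]
force: [0.6, -1.1, 1.1]
width: 0.0879
```

Run:
```python
from h import *
st=get_state(); print(st['eef_pos'],st['ee_rot']); im=grab_frame('wrist'); 
cv2.imwrite('pics/w2.png',cv2.resize(im,None,fx=1.4,fy=1.4,interpolation=2))
cm=cam('wrist',st)
for n,uv,z in [('hub',(217,250),.072)]: pass
print(proj(cm,[.513,-.308,.164])*1.4)
```

```text
[ 0.51674386 -0.29440222  0.17628255] [ 3.13209785e+00 -2.16435256e-03 -5.82638614e-01]
[[425.01896455 337.71740217]]
```

View pics/w2.png

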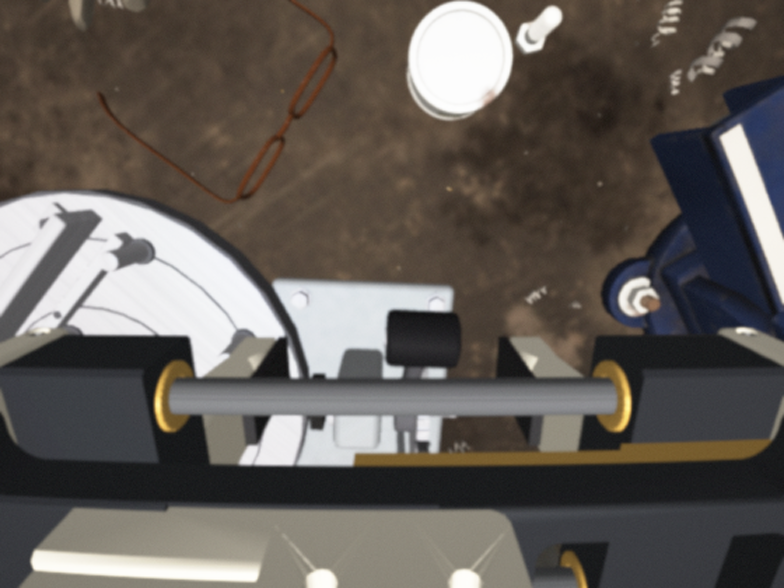

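arm_command(
  fingers=[-1,-1,-1,-1,0.2,1,1,1],
  dp=[
    [-0.003,-0.012,0],
    [0,-0.002,-0.015],
    [0,0,-0.015],
    [0,0,0],
    [0,0,0],
    [0,0,0],
    [0,0,0],
    [0,0,0],
  ],
  roll=[-0.01,0,0,0,0,0,0,0],
  newtons=60,
)

```text
t: 4.0
eef_pos: [0.5198, -0.3119, 0.1577]
ee_rot: [3.137, -0.02, -0.591]
force: [0.1, 0.0, -0.1]
width: 0.0612
```

arm_command(
  fingers=[-0.4,-0.4,-0.4,-0.4],
  dp=[
    [-0.006,0.003,-0.01],
    [0,0,0],
    [0,0,0],
    [0,0,0],
  ],
  roll=[0,0,0,0],
)

```text
t: 4.4
eef_pos: [0.5131, -0.3084, 0.1471]
ee_rot: [3.137, -0.02, -0.591]
force: [-0.9, -0.2, 0.5]
width: 0.0613
```

arm_command(
  fingers=[1,1,1,1,1,1,1,1],
  dp=[
    [0,0,-0.002],
    [0,0,0],
    [0,0,0],
    [0,0,0],
    [0,0,0],
    [0,0,0],
    [0,0,0],
    [0,0,0],
  ],
  roll=[0,0,0,0,0,0,0,0],
  newtons=60,
)

```text
t: 5.2
eef_pos: [0.5137, -0.3081, 0.1449]
ee_rot: [3.138, -0.02, -0.593]
force: [1.3, 0.7, -0.4]
width: 0.0316
```

arm_command(
  fingers=[1,1,1,1,1,1,1,1],
  dp=[
    [-0.007,0.0046,0.0068],
    [-0.007,0.0047,0.0064],
    [-0.0073,0.005,0.0055],
    [-0.0076,0.0052,0.005],
    [-0.008,0.0055,0.004],
    [-0.008,0.0055,0.0035],
    [-0.0084,0.0058,0.0026],
    [-0.0085,0.0058,0.002],
  ],
  roll=[0,0,0,0,0,0,0,0],
)

```text
t: 6.0
eef_pos: [0.4601, -0.269, 0.1795]
ee_rot: [-3.14, -0.039, -0.596]
force: [6.1, -5.5, -9.4]
width: 0.0313
```

arm_command(
  fingers=[1,1,1,1,1],
  dp=[
    [-0.0085,0.0058,0.0015],
    [-0.0085,0.0058,0.001],
    [-0.0085,0.0058,0.0005],
    [-0.004,0.003,0],
    [0,0,0],
  ],
  roll=[0,0,0,0,0],
)

```text
t: 6.5
eef_pos: [0.4387, -0.2534, 0.1832]
ee_rot: [-3.138, -0.063, -0.595]
force: [7.3, -8.9, -12.7]
width: 0.0314
```

arm_command(
  fingers=[1,1,1,1,1],
  dp=[
    [0.004,-0.003,0],
    [0.003,-0.002,0],
    [0.003,-0.002,0],
    [0,0,0],
    [0,0,0],
  ],
  roll=[0,0,0,0,0],
)

```text
t: 7.0
eef_pos: [0.4414, -0.2555, 0.183]
ee_rot: [-3.137, -0.047, -0.597]
force: [0.2, 2.5, -2.6]
width: 0.0312
```

arm_command(
  fingers=[-1,-1,-1,-1,-1,-1,-1,-1],
  dp=[
    [0,0,0],
    [0,0,0],
    [0,0,0],
    [0,0,0],
    [0,0,0.02],
    [0,0,0.04],
    [0,0,0.04],
    [0,0,0.03],
  ],
  roll=[0,0,0,0,0,0,0,0],
)

```text
t: 7.8
eef_pos: [0.4377, -0.256, 0.313]
ee_rot: [3.14, -0.039, -0.596]
force: [0.6, -0.2, 0.1]
width: 0.0862
```

arm_command(
  fingers=[-1,-1,-1,-1,-1,-1,-1,-1],
  dp=[
    [0.02,0.04,0.02],
    [0.03,0.04,0],
    [0.03,0.04,0],
    [0.02,0.045,0],
    [0,0.048,0],
    [0,0.048,0],
    [0,0.048,0],
    [0,0.048,0],
  ],
  roll=[0,0,0,0,-0.14,-0.14,-0.14,-0.14],
)

```text
t: 8.6
eef_pos: [0.5416, 0.0917, 0.3413]
ee_rot: [-3.139, -0.052, -1.14]
force: [1.8, -0.5, 0.4]
width: 0.0873
```

Run:
```python
from h import *
st=get_state(); print(st['eef_pos'],st['ee_rot'],st['q'])
im=grab_frame('top'); cv2.imwrite('pics/t3.png',cv2.resize(im[150:310,90:420],None,fx=2.4,fy=2.4,interpolation=2))
im=save('scene','s3.png'); cv2.imwrite('pics/s3c.png',cv2.resize(im[170:310,230:420],None,fx=4,fy=4,interpolation=2))
```

```text
[0.54159507 0.09166825 0.34132739] [-3.13876187 -0.0516037  -1.1404189 ] [ 0.56194355  0.08616504 -0.10739528  0.05246748 -1.38145638 -0.14147895]
```

View pics/t3.png

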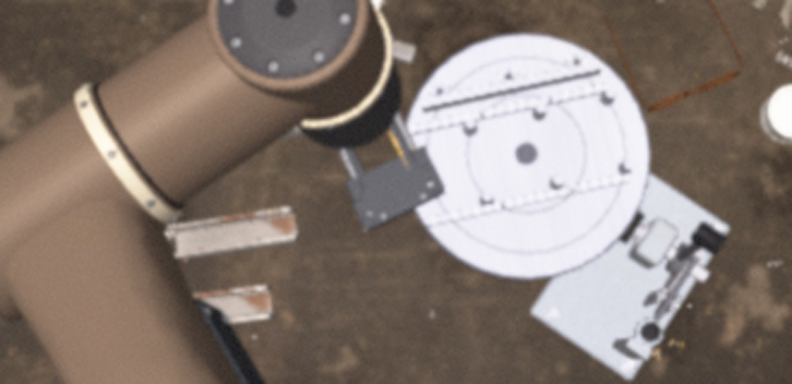

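View pics/s3c.png

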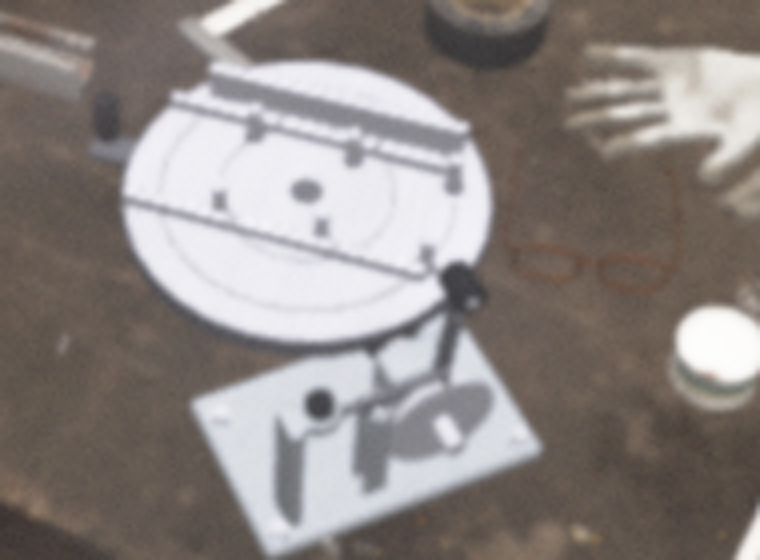

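arm_command(
  fingers=[-1,-1,-1,-1,-1,-1,-1,-1],
  dp=[
    [-0.01,0.048,0],
    [-0.01,0.048,0],
    [-0.01,0.048,0],
    [-0.01,0.048,0],
    [-0.01,0.048,0],
    [-0.01,0.048,0],
    [0,0.02,0],
    [0,0,0],
  ],
  roll=[-0.14,-0.14,-0.1,-0.05,0,0,0,0],
)

```text
t: 9.5
eef_pos: [0.4805, 0.406, 0.3395]
ee_rot: [-3.139, -0.054, -1.571]
force: [-0.1, -0.1, -0.8]
width: 0.0877
```

Run:
```python
from h import *
st=get_state(); print(st['eef_pos'],st['ee_rot'],st['q'])
np.save('w4.npy',np.r_[st['eef_pos'],st['ee_rot']])
im=grab_frame('wrist'); cv2.imwrite('pics/w4.png',cv2.resize(im,None,fx=1.4,fy=1.4,interpolation=2))
im=grab_frame('top'); cv2.imwrite('pics/t4.png',im)
cm=cam('scene'); p=np.array([.434,-.255]); xd=np.array([.824,-.566])
for q in (.52,.66,.71,.8): print(q,proj(cm,np.r_[p+xd*.14*np.sin(.75-q),.062+.14*np.cos(.75-q)]))
```

```text
[0.48052979 0.40598861 0.33950335] [-3.13924565 -0.05420239 -1.57064862] [ 1.03011943  0.25758996  0.10762042  0.03007307 -1.46614514 -1.03372764]
0.52 [[352.04018786 240.26802366]]
0.66 [[346.0643992 241.9333326]]
0.71 [[343.86749713 242.68961226]]
0.8 [[339.8608496  244.25657422]]
```

View pics/w4.png

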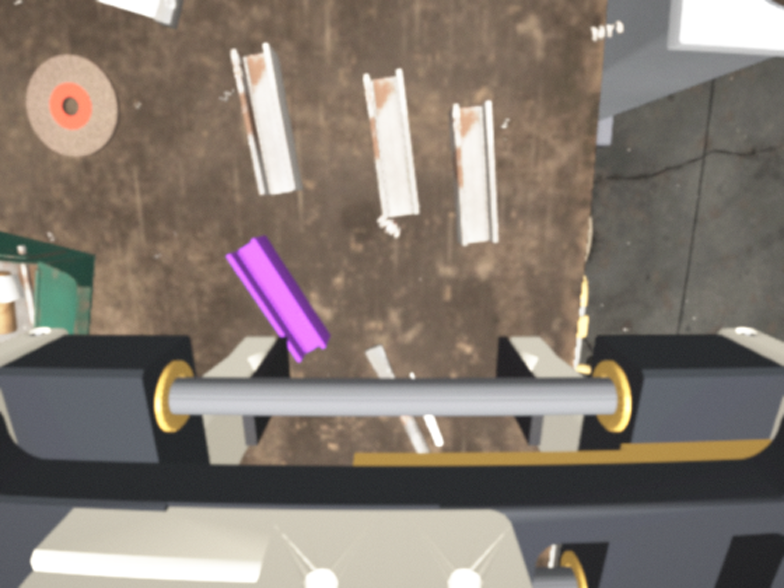

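View pics/t4.png

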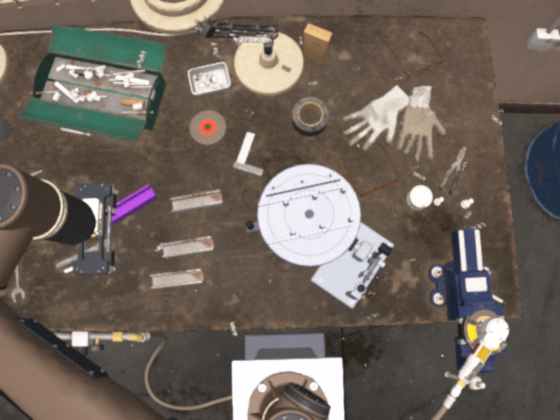

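Run:
```python
import cv2
a=cv2.imread('pics/w4.png'); 
cv2.imwrite('pics/w4c.png',cv2.resize(a[30:260,220:510],None,fx=2.6,fy=2.6,interpolation=2))
```

```text
(no output)
```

View pics/w4c.png

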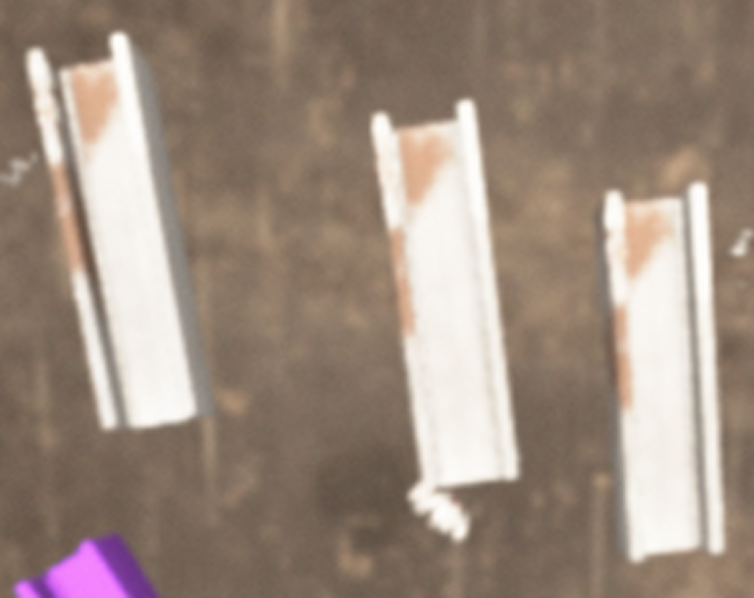

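```bash
cat >> h.py <<'E'
def rect(P):
    # P: 4 pts TL,TR,BL,BR ; returns centre, long axis angle (deg), len, width
    P=np.array(P)[:,:2]; c=P.mean(0); l=(P[0]+P[1]-P[2]-P[3])/2; w=(P[1]+P[3]-P[0]-P[2])/2
    return c.round(4),np.degrees(np.arctan2(l[1],l[0])).round(1),np.degrees(np.arctan2(w[1],w[0])).round(1),np.linalg.norm(l).round(4),np.linalg.norm(w).round(4)
E
python3 - <<'E'
from h import *
w=np.load('w4.npy'); cm=cam('wrist',dict(eef_pos=w[:3],ee_rot=w[3:])); ct=cam('top')
for P in ([(28,52),(131,36),(103,430),(196,418)],[(373,114),(473,100),(423,487),(518,478)],[(606,193),(708,184),(630,560),(722,550)]):
    X=back(cm,(np.array(P)/2.6+[220,30])/1.4,.042); print(rect(X))
E
```

```text
(array([0.6189, 0.2616]), np.float64(-82.1), np.float64(-173.2), np.float64(0.1502), np.float64(0.0411))
(array([0.4828, 0.2864]), np.float64(-82.5), np.float64(-173.6), np.float64(0.1496), np.float64(0.0404))
(array([0.3911, 0.317 ]), np.float64(-84.6), np.float64(-174.2), np.float64(0.1491), np.float64(0.0406))
```

Run:
```python
import cv2
a=cv2.imread('pics/w1.png'); 
cv2.imwrite('pics/w1c.png',cv2.resize(a[80:340,60:380],None,fx=2.3,fy=2.3,interpolation=2))
```

```text
(no output)
```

View pics/w1c.png

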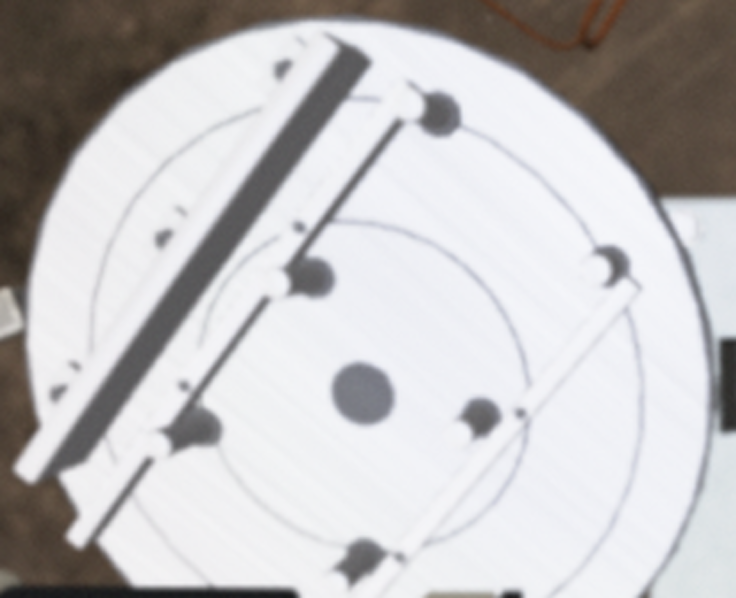

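```bash
cat > fit.py <<'E'
from h import *
from scipy.optimize import least_squares
w=np.load('w1.npy'); cm=cam('wrist',dict(eef_pos=w[:3],ee_rot=w[3:]))
def c2p(p): return (np.array(p,float)/2.3+[60,80])/1.4
obs=[((44,59),(405,105)),((44,-26),(277,282)),((44,-111),(157,443)),((-44,59),(597,263))]
# station k offset y = 85*(2-k): station1 nearest handle(+y). here right-most=station3 => y=-85-26
obs=[((44,-111),(405,105),.108),((44,-26),(277,282),.108),((44,59),(157,443),.108),((-44,-111),(599,265),.108),((0,0),(363,392),.072)]
def loc(p,l,z): 
    c,s=np.cos(p[2]),np.sin(p[2]); l=np.array(l)/1e3
    return [p[0]+c*l[0]-s*l[1],p[1]+s*l[0]+c*l[1],z]
def f(p): return np.concatenate([proj(cm,loc(p,l,z))[0]-c2p(u) for l,u,z in obs])
r=least_squares(f,[.567,-.072,.2]); print(r.x,np.degrees(r.x[2])); print(r.fun.reshape(-1,2).round(1))
p=r.x
im=cv2.imread('pics/w1.png'); im=cv2.resize(im[80:340,60:380],None,fx=2.3,fy=2.3,interpolation=2)
def d(l,z,col):
    u=(proj(cm,loc(p,l,z))[0]*1.4-[60,80])*2.3; cv2.circle(im,tuple(int(v) for v in u),3,col,-1)
for k in (-85,0,85):
    for x in (-44,44):
        for a in np.linspace(0,6.28,16): d((x+6*np.cos(a),k-26+6*np.sin(a)),.108,(0,0,255)); d((x+6*np.cos(a),k-26+6*np.sin(a)),.072,(0,200,0))
for y in np.linspace(-120,120,20):
    d((75,y),.106,(255,0,0))
    d((56,y),.086,(255,0,255)); d((-56,y),.086,(255,0,255))
cv2.imwrite('pics/fit1.png',im)
E
python3 fit.py
```

```text
[ 0.56368283 -0.07261009  0.20192381] 11.569381862689697
[[ 0.8 -1. ]
 [-0.8 -0.1]
 [-0.   0.6]
 [-0.9  0.7]
 [ 0.9 -0.1]]
```

View pics/fit1.png

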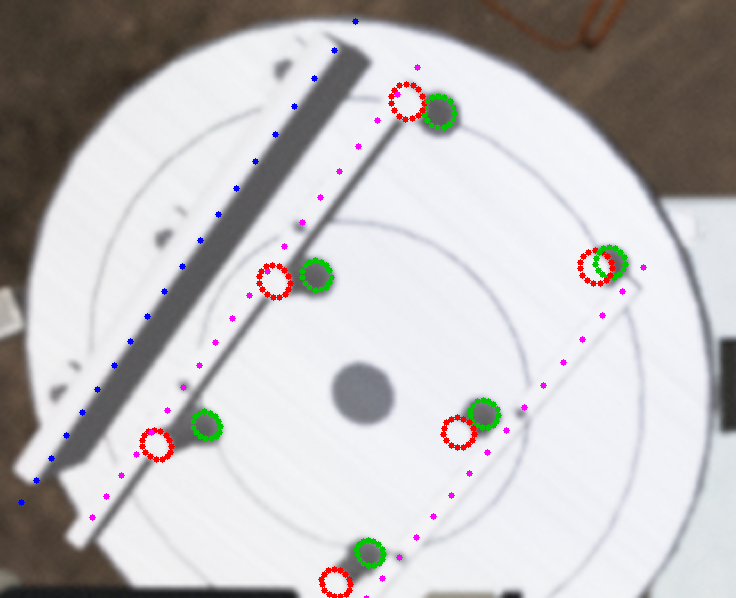

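arm_command(
  fingers=[-0.6,-0.6,-0.6,-0.6,-0.6,-0.6,-0.6,-0.6],
  dp=[
    [0.035,-0.03,-0.01],
    [0.035,-0.04,-0.02],
    [0.035,-0.04,-0.02],
    [0.03,-0.035,-0.02],
    [0,0,-0.04],
    [0,0,-0.04],
    [0,0,-0.04],
    [0,0,0],
  ],
  roll=[0.065,0.065,0,0,0,0,0,0],
  newtons=40,
)

```text
t: 10.4
eef_pos: [0.6127, 0.2498, 0.1548]
ee_rot: [-3.132, -0.05, -1.444]
force: [-0.2, -1.0, -1.2]
width: 0.0701
```

Run:
```python
from h import *
st=get_state(); print(st['eef_pos'],st['ee_rot'],st['width'])
im=grab_frame('wrist'); cv2.imwrite('pics/w5.png',cv2.resize(im,None,fx=1.4,fy=1.4,interpolation=2))
```

```text
[0.61273392 0.24978444 0.15480618] [-3.13171611 -0.05032091 -1.44365191] 0.07013415859745917
```

View pics/w5.png

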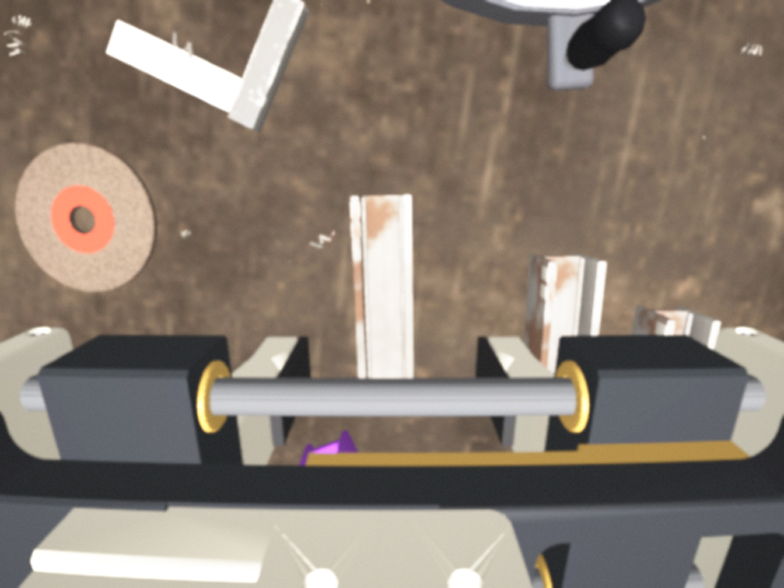

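arm_command(
  fingers=[-0.6,-0.6,-0.6,-0.6,-0.6,-0.6,-0.6],
  dp=[
    [0.003,0.006,-0.04],
    [0.003,0.006,-0.04],
    [0,0,-0.035],
    [0,0,-0.015],
    [0,0,-0.01],
    [0,0,0],
    [0,0,0],
  ],
  roll=[0,0,0,0,0,0,0],
)

```text
t: 11.15
eef_pos: [0.6334, 0.267, 0.0373]
ee_rot: [-3.099, -0.039, -1.441]
force: [-1.2, -0.6, -1.4]
width: 0.0702
```

arm_command(
  fingers=[-0.6,-0.6,-0.6,-0.6,-0.6],
  dp=[
    [-0.008,-0.003,0],
    [-0.006,-0.002,-0.01],
    [0,0,-0.01],
    [0,0,0],
    [0,0,0],
  ],
  roll=[0,0,0,0,0],
)

```text
t: 11.65
eef_pos: [0.6199, 0.263, 0.0207]
ee_rot: [-3.093, -0.035, -1.44]
force: [-0.0, -0.8, -0.3]
width: 0.0699
```

arm_command(
  fingers=[-0.6,-0.6,-0.6,-0.6,-0.6],
  dp=[
    [0,0,0.04],
    [0,0,0.04],
    [0,0,0.04],
    [0,0,0],
    [0,0,0],
  ],
  roll=[0,0,0,0,0],
)

```text
t: 12.15
eef_pos: [0.6191, 0.2621, 0.1434]
ee_rot: [-3.096, -0.038, -1.44]
force: [-0.4, 0.2, -1.7]
width: 0.0699
```

arm_command(
  fingers=[-0.6,-0.6,-0.6,-0.6,-0.6],
  dp=[
    [-0.045,-0.02,0],
    [-0.045,-0.02,0],
    [-0.045,-0.02,0],
    [0,0,0],
    [0,0,0],
  ],
  roll=[0,0,0,0,0],
)

```text
t: 12.65
eef_pos: [0.4792, 0.1983, 0.1382]
ee_rot: [-3.1, -0.042, -1.44]
force: [1.5, 0.3, 0.4]
width: 0.0703
```

arm_command(
  fingers=[-0.6,-0.6,-0.6,-0.6,-0.6,-0.6,-0.6],
  dp=[
    [0.02,0.009,0],
    [0.02,0.009,0],
    [0.02,0.009,0],
    [0.02,0.009,0],
    [0.02,0.009,0],
    [0.02,0.009,0],
    [0,0,0],
  ],
  roll=[0,0,0,0,0,0,0],
)

```text
t: 13.35
eef_pos: [0.607, 0.2553, 0.1337]
ee_rot: [-3.103, -0.044, -1.44]
force: [-1.2, -0.0, 0.4]
width: 0.0701
```

arm_command(
  fingers=[-0.6,-0.6,-0.6,-0.6,-0.6,-0.6,-0.6],
  dp=[
    [0.006,0.003,-0.015],
    [0.006,0.003,-0.015],
    [0,0,-0.015],
    [0,0,-0.015],
    [0,0,-0.015],
    [0,0,-0.01],
    [0,0,0],
  ],
  roll=[0,0,0,0,0,0,0],
)

```text
t: 14.05
eef_pos: [0.6185, 0.2601, 0.0354]
ee_rot: [-3.111, -0.048, -1.441]
force: [-0.7, -0.2, -0.2]
width: 0.0701
```

Run:
```python
from h import *
st=get_state(); print(st['eef_pos'],st['ee_rot'],st['q'],st['qd'],st['joint_efforts'])
im=grab_frame('wrist'); cv2.imwrite('pics/w6.png',cv2.resize(im,None,fx=1.4,fy=1.4,interpolation=2))
st=get_state(); print(st['eef_pos'],st['ee_rot'])
```

```text
[0.61848985 0.26007618 0.03543696] [-3.11104929 -0.04795186 -1.44149985] [ 0.72059824  0.50874783 -0.25968669  0.07885912 -0.80527321 -0.64530935] [-0.00062901  0.00196721  0.00249072  0.00292234 -0.00477878  0.00068973] [ 7.08190980e-02 -6.28301668e+01  2.29076850e+01  5.54820970e+00
  3.07676056e-01 -2.60620663e-02]
[0.61880633 0.26028028 0.03620368] [-3.11035203 -0.04766265 -1.44150685]
```

arm_command(
  fingers=[-0.6,-0.6,1,1,1,1,1,1],
  dp=[
    [0,0.001,-0.013],
    [0,0,-0.013],
    [0,0,0],
    [0,0,0],
    [0,0,0],
    [0,0,0],
    [0,0,0],
    [0,0,0],
  ],
  roll=[0,0,0,0,0,0,0,0],
  newtons=40,
)

```text
t: 14.9
eef_pos: [0.6198, 0.2623, 0.0105]
ee_rot: [-3.107, -0.046, -1.441]
force: [0.9, -0.1, -4.1]
width: 0.0403
```

arm_command(
  fingers=[1,1,1,1,1,1,1,1],
  dp=[
    [0,0,0.02],
    [0,0,0.03],
    [0,0,0.03],
    [0,0,0.03],
    [0,0,0.03],
    [0,0,0.03],
    [0,-0.02,0.02],
    [0,-0.03,0],
  ],
  roll=[0,0,0,0,0,0,0.1,0.12],
)

```text
t: 15.7
eef_pos: [0.612, 0.2099, 0.1979]
ee_rot: [-3.124, -0.052, -1.216]
force: [0.8, -0.2, -6.3]
width: 0.0398
```

arm_command(
  fingers=[1,1,1,1,1,1,1,1],
  dp=[
    [-0.005,-0.03,0],
    [-0.005,-0.03,0],
    [-0.005,-0.03,0],
    [-0.005,-0.03,0],
    [-0.005,-0.03,0],
    [-0.005,-0.03,0],
    [-0.005,-0.03,0],
    [-0.005,-0.03,0],
  ],
  roll=[0.12,0.12,0.12,0.12,0.12,0.12,0.12,0.12],
)

```text
t: 16.5
eef_pos: [0.5617, -0.0393, 0.1912]
ee_rot: [-3.131, -0.041, -0.216]
force: [0.3, -0.1, -7.4]
width: 0.0403
```

arm_command(
  fingers=[1,1,1,1,1,1,1],
  dp=[
    [0.002,-0.025,0],
    [0.002,-0.025,0],
    [0.002,-0.025,0],
    [0.002,-0.02,-0.01],
    [0.001,-0.01,-0.01],
    [0,0,0],
    [0,0,0],
  ],
  roll=[0.11,0.11,0.11,0.09,0,0,0],
)

```text
t: 17.2
eef_pos: [0.5626, -0.1514, 0.165]
ee_rot: [-3.127, -0.03, 0.214]
force: [0.0, 0.6, -5.5]
width: 0.0402
```

arm_command(
  fingers=[1,1,1,1],
  dp=[
    [0.008,0.004,-0.01],
    [0,0,-0.015],
    [0,0,-0.01],
    [0,0,0],
  ],
  roll=[-0.012,0,0,0],
)

```text
t: 17.6
eef_pos: [0.5721, -0.1437, 0.1285]
ee_rot: [-3.126, -0.031, 0.199]
force: [-0.2, 0.4, -5.8]
width: 0.0404
```

```bash
cat > ov.py <<'E'
from h import *
import sys
P=(.5637,-.0726,.2019)
def loc(l,z,p=P):
    c,s=np.cos(p[2]),np.sin(p[2]); l=np.array(l)/1e3
    return [p[0]+c*l[0]-s*l[1],p[1]+s*l[0]+c*l[1],z]
def overlay(name,fn,box=None,f=1.4,p=P,draw=True,brk=()):
    st=get_state(); cm=cam(name,st); im=grab_frame(name)
    x0,y0,x1,y1=box or (0,0,560,420)
    im=cv2.resize(im[y0:y1,x0:x1],None,fx=f,fy=f,interpolation=2)
    def d(l,z,col,r=1):
        u=(proj(cm,loc(l,z,p))[0]-[x0,y0])*f
        if abs(u).max()<3000: cv2.circle(im,tuple(int(v) for v in u),r,col,-1)
    if draw:
        for k in (-85,0,85):
            for x in (-44,44):
                for a in np.linspace(0,6.28,16): d((x+6*np.cos(a),k-26+6*np.sin(a)),.108,(0,0,255)); 
        for y in np.linspace(-120,120,60): d((75,y),.106,(255,0,0))
        for s in brk:
            k=85*(2-s)
            for x in np.linspace(-75,75,50): d((x,k-20),.127,(0,220,0)); d((x,k+20),.127,(0,220,0))
            for y in np.linspace(-20,20,14): d((-75,k+y),.127,(0,220,0)); d((75,k+y),.127,(0,220,0))
    cv2.imwrite('pics/'+fn,im); return st
E
python3 - <<'E'
from ov import *
st=overlay('wrist','w7.png'); print(st['eef_pos'],st['ee_rot'])
E
```

```text
[ 0.57211694 -0.14371169  0.12845972] [-3.12609186 -0.03088381  0.19934254]
```

View pics/w7.png

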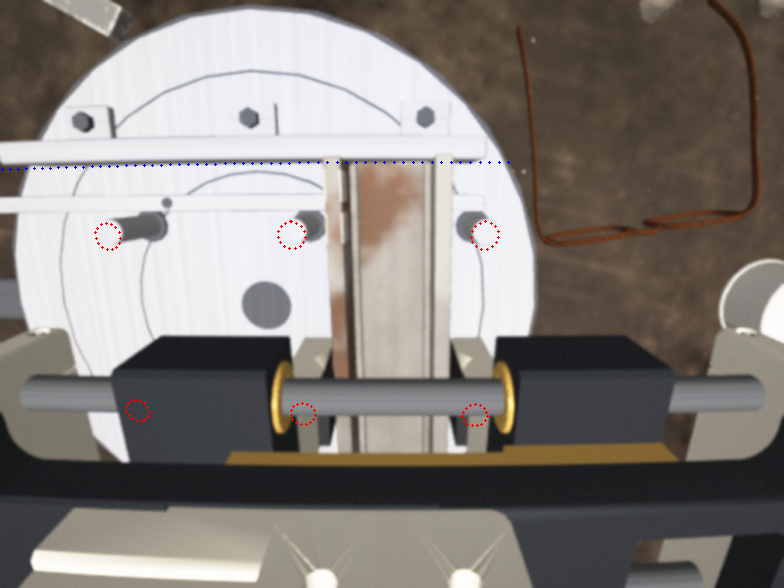

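arm_command(
  fingers=[1,1,1,1,1],
  dp=[
    [-0.001,0,-0.01],
    [0,0,-0.01],
    [0,0,-0.008],
    [0,0,0],
    [0,0,0],
  ],
  roll=[0.002,0,0,0,0],
  newtons=25,
)

```text
t: 18.15
eef_pos: [0.5724, -0.1433, 0.1]
ee_rot: [-3.127, -0.033, 0.202]
force: [0.8, 0.2, -5.6]
width: 0.0402
```

arm_command(
  fingers=[1,1,1,1,1],
  dp=[
    [0.0008,-0.004,0],
    [0.0008,-0.004,0],
    [0.0006,-0.003,0],
    [0.0004,-0.002,0],
    [0.0004,-0.002,0],
  ],
  roll=[0,0,0,0,0],
)

```text
t: 18.65
eef_pos: [0.5765, -0.158, 0.1013]
ee_rot: [-3.125, -0.037, 0.201]
force: [-3.5, 20.7, 1.7]
width: 0.04
```

arm_command(
  fingers=[1,1,1,1],
  dp=[
    [0.002,0.001,0],
    [0.002,0.0005,0],
    [0.002,0.0005,0],
    [0,0,0],
  ],
  roll=[0,0,0,0],
)

```text
t: 19.05
eef_pos: [0.5779, -0.157, 0.101]
ee_rot: [-3.123, -0.028, 0.199]
force: [0.3, -1.7, -5.7]
width: 0.0397
```

arm_command(
  fingers=[1,1,1],
  dp=[
    [0.002,0.0003,0],
    [0.002,0.0003,0],
    [0.002,0.0003,0],
  ],
  roll=[0,0,0],
)

```text
t: 19.35
eef_pos: [0.5782, -0.1572, 0.1002]
ee_rot: [-3.121, -0.018, 0.198]
force: [-9.3, 1.0, -0.8]
width: 0.0398
```

arm_command(
  fingers=[1,1,1,1],
  dp=[
    [0.001,-0.0005,-0.002],
    [0.001,-0.001,-0.002],
    [0.001,-0.001,-0.002],
    [0.001,-0.001,-0.001],
  ],
  roll=[0,0,0,0],
)

```text
t: 19.75
eef_pos: [0.578, -0.1574, 0.0962]
ee_rot: [-3.116, -0.012, 0.198]
force: [-9.9, 7.7, 7.6]
width: 0.0396
```

arm_command(
  fingers=[-0.14,-0.14,-0.14],
  dp=[
    [0,0,0],
    [0,0,0],
    [0,0,0],
  ],
  roll=[0,0,0],
)

```text
t: 20.05
eef_pos: [0.5818, -0.1576, 0.0996]
ee_rot: [-3.119, -0.02, 0.2]
force: [1.0, 0.1, -0.5]
width: 0.0496
```

Run:
```python
from ov import *
st=overlay('wrist','w8.png',brk=(3,)); print(st['eef_pos'],st['ee_rot'],st['width'],st['force'])
```

```text
[ 0.58176632 -0.1575643   0.0995937 ] [-3.11870608 -0.0199238   0.20026865] 0.04957646326416715 [ 0.96590846  0.07293582 -0.50845776]
```

View pics/w8.png

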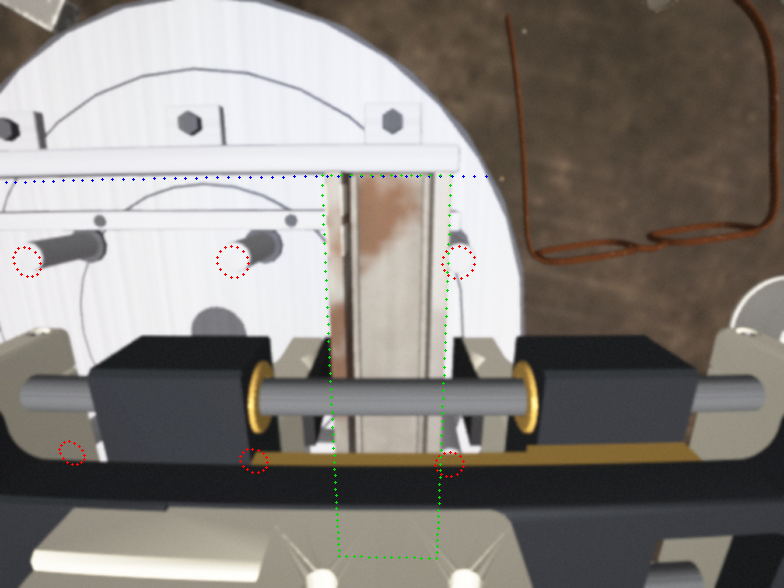

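arm_command(
  fingers=[-0.14,-0.14,-0.14,-0.14],
  dp=[
    [0.0005,-0.003,-0.002],
    [0.0005,-0.002,0],
    [0.0004,-0.002,0],
    [0.0004,-0.002,0],
  ],
  roll=[0,0,0,0],
)

```text
t: 20.5
eef_pos: [0.5832, -0.1612, 0.0981]
ee_rot: [-3.111, -0.021, 0.2]
force: [-3.3, 14.4, 5.7]
width: 0.0499
```

arm_command(
  fingers=[-0.14,-0.14,-0.3,-0.3,-0.3,-0.3,-0.3,-0.3],
  dp=[
    [-0.0004,0.003,0],
    [0,0.001,0],
    [0,0,0],
    [0,0,0.01],
    [0,0,0.03],
    [0,0,0.04],
    [0,0,0.04],
    [-0.03,0.01,0.03],
  ],
  roll=[0,0,0,0,0,0,0,0],
)

```text
t: 21.3
eef_pos: [0.5513, -0.1495, 0.249]
ee_rot: [-3.111, -0.011, 0.198]
force: [-1.1, 1.5, 1.0]
width: 0.0567
```

arm_command(
  fingers=[-0.6,-0.6,-0.6,-0.6,-0.6,-0.6,-0.6],
  dp=[
    [-0.03,0.03,0.03],
    [-0.03,0.03,0.03],
    [-0.03,0.03,0.03],
    [0,0.03,0],
    [0,0.03,0],
    [0,0,0],
    [0,0,0],
  ],
  roll=[0,0,0,0,0,0,0],
)

```text
t: 22.0
eef_pos: [0.4608, -0.0028, 0.3509]
ee_rot: [-3.112, -0.031, 0.194]
force: [0.6, 0.2, 0.3]
width: 0.0697
```

Run:
```python
from ov import *
st=overlay('wrist','w9.png',brk=(3,)); print(st['eef_pos'],st['ee_rot'],st['width'],st['force'])
```

```text
[ 0.46078808 -0.0028014   0.35088221] [-3.11243251 -0.03089331  0.19416704] 0.06972045099852499 [0.58164376 0.18497606 0.2783342 ]
```

View pics/w9.png

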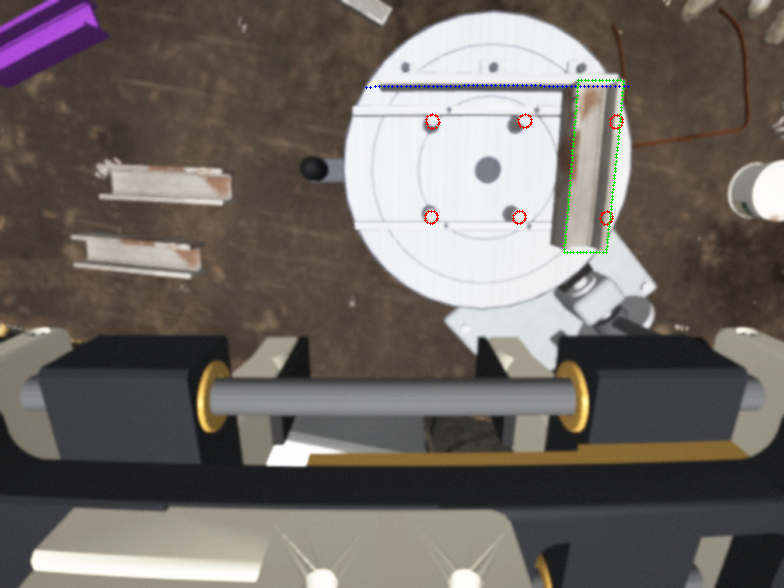

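Run:
```python
from h import *
st=get_state(); np.save('w10.npy',np.r_[st['eef_pos'],st['ee_rot']])
im=grab_frame('wrist'); cv2.imwrite('pics/w10.png',cv2.resize(im[100:210,40:175],None,fx=5.4,fy=5.4,interpolation=2))
cm=cam('wrist',st)
for c,a in (((.4828,.2864),-82.8),((.3911,.317),-84.4)):
    a=np.radians(a); l=np.array([np.cos(a),np.sin(a)])*.075; w=np.array([-np.sin(a),np.cos(a)])*.02
    print(((proj(cm,[np.r_[np.array(c)+i*l+j*w,.042] for i in(-1,1) for j in (-1,1)])-[40,100])*5.4).round())
```

```text
[[162. 225.]
 [151.  89.]
 [638. 254.]
 [635. 115.]]
[[ 64. 489.]
 [ 53. 364.]
 [514. 536.]
 [511. 409.]]
```

View pics/w10.png

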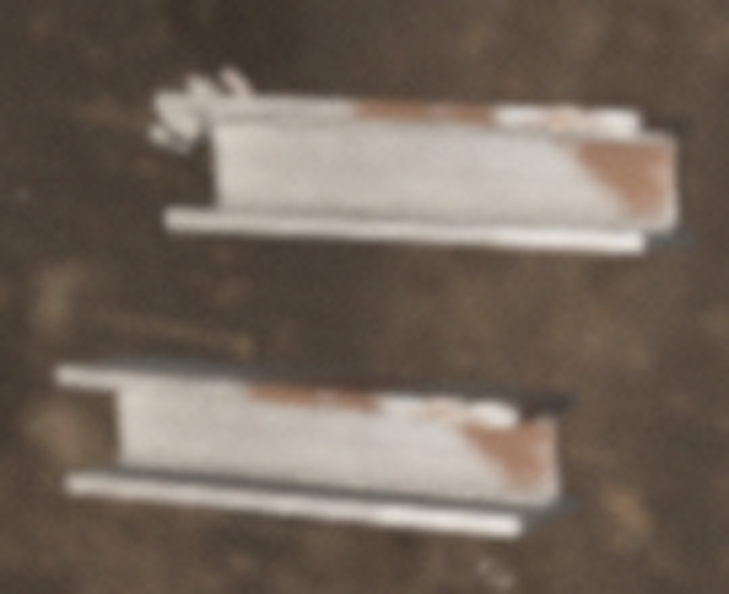

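arm_command(
  fingers=[-0.6,-0.6,-0.6,-0.6,-0.6,-0.6,-0.6,-0.6],
  dp=[
    [0.003,0.025,-0.01],
    [0.003,0.025,-0.01],
    [0.003,0.025,-0.01],
    [0.003,0.025,-0.01],
    [0.002,0.025,-0.01],
    [0.002,0.025,-0.01],
    [0.002,0.025,-0.01],
    [0.002,0.025,-0.01],
  ],
  roll=[-0.137,-0.137,-0.137,-0.137,-0.137,-0.137,-0.137,-0.137],
)

```text
t: 22.9
eef_pos: [0.484, 0.1932, 0.2675]
ee_rot: [-3.117, -0.033, -0.96]
force: [1.3, 0.7, 0.1]
width: 0.0699
```

arm_command(
  fingers=[-0.6,-0.6,-0.6,-0.6,-0.6,-0.6],
  dp=[
    [0,0.025,-0.02],
    [0,0.025,-0.02],
    [0,0.025,-0.02],
    [0,0.01,-0.02],
    [0,0,-0.02],
    [0,0,0],
  ],
  roll=[-0.137,-0.137,-0.137,-0.1,0,0],
)

```text
t: 23.5
eef_pos: [0.487, 0.2779, 0.1591]
ee_rot: [-3.122, -0.041, -1.504]
force: [-1.0, -0.3, -0.0]
width: 0.0698
```

arm_command(
  fingers=[-0.6,-0.6,-0.6,-0.6,-0.6,-0.6,-0.6],
  dp=[
    [-0.002,0.004,-0.018],
    [-0.002,0.004,-0.018],
    [0,0,-0.018],
    [0,0,-0.018],
    [0,0,-0.018],
    [0,0,-0.015],
    [0,0,0],
  ],
  roll=[0.058,0,0,0,0,0,0],
)

```text
t: 24.2
eef_pos: [0.4898, 0.2821, 0.0562]
ee_rot: [-3.118, -0.041, -1.448]
force: [-0.2, 0.2, 0.9]
width: 0.0699
```

Run:
```python
from ov import *
st=overlay('wrist','w11.png',draw=False); print(st['eef_pos'],st['ee_rot'],st['width'],st['force'])
```

```text
[0.48984782 0.28206585 0.05617   ] [-3.11799598 -0.04128931 -1.44814477] 0.06991324514970702 [-0.22809211  0.24744813  0.92614062]
```

View pics/w11.png

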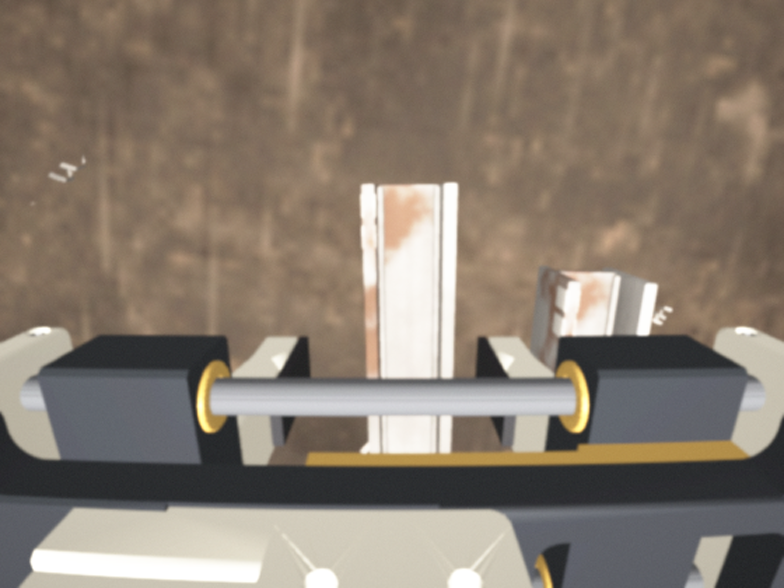

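arm_command(
  fingers=[-0.6,-0.6,-0.6,-0.6,-0.6,-0.6],
  dp=[
    [-0.004,0.002,-0.01],
    [-0.003,0.002,-0.012],
    [0,0,-0.012],
    [0,0,-0.01],
    [0,0,0],
    [0,0,0],
  ],
  roll=[0,0,0,0,0,0],
)

```text
t: 24.85
eef_pos: [0.4846, 0.2876, 0.0125]
ee_rot: [-3.113, -0.038, -1.448]
force: [-0.2, -0.1, 1.1]
width: 0.0699
```

arm_command(
  fingers=[-0.6,1,1,1,1,1,1,1],
  dp=[
    [-0.001,-0.001,-0.002],
    [0,0,0],
    [0,0,0],
    [0,0,0],
    [0,0,0],
    [0,0,0],
    [0,0,0.015],
    [0,0,0.025],
  ],
  roll=[0,0,0,0,0,0,0,0],
  newtons=40,
)

```text
t: 25.65
eef_pos: [0.4804, 0.2836, 0.0475]
ee_rot: [-3.121, -0.043, -1.449]
force: [-0.7, 0.2, -6.7]
width: 0.0397
```

arm_command(
  fingers=[1,1,1,1,1,1,1,1],
  dp=[
    [0,0,0.03],
    [0,0,0.03],
    [0,0,0.03],
    [0.01,0,0.03],
    [0.01,-0.02,0.02],
    [0.01,-0.03,0],
    [0.01,-0.03,0],
    [0.01,-0.03,0],
  ],
  roll=[0,0,0,0,0.12,0.13,0.13,0.13],
)

```text
t: 26.45
eef_pos: [0.5253, 0.1701, 0.1881]
ee_rot: [-3.13, -0.046, -0.921]
force: [0.3, -0.3, -6.9]
width: 0.04
```

arm_command(
  fingers=[1,1,1,1,1,1,1,1],
  dp=[
    [0.005,-0.026,0],
    [0.005,-0.026,0],
    [0.004,-0.026,0],
    [0.004,-0.026,0],
    [0.004,-0.026,0],
    [0.004,-0.026,0],
    [0.004,-0.026,0],
    [0.004,-0.026,0],
  ],
  roll=[0.13,0.13,0.13,0.13,0.13,0.13,0.13,0.13],
)

```text
t: 27.25
eef_pos: [0.5505, -0.049, 0.1779]
ee_rot: [-3.137, -0.029, 0.16]
force: [0.7, 0.6, -6.9]
width: 0.0398
```

arm_command(
  fingers=[1,1,1,1],
  dp=[
    [0,-0.01,-0.01],
    [0,0,-0.01],
    [0,0,0],
    [0,0,0],
  ],
  roll=[0.04,0,0,0],
)

```text
t: 27.65
eef_pos: [0.5468, -0.0625, 0.1531]
ee_rot: [-3.135, -0.021, 0.197]
force: [0.4, -0.2, -5.8]
width: 0.0399
```

arm_command(
  fingers=[1,1,1,1,1,1,1],
  dp=[
    [0.007,0,-0.008],
    [0,0,-0.015],
    [0,0,-0.012],
    [0,0,-0.01],
    [0,0,-0.006],
    [0,0,0],
    [0,0,0],
  ],
  roll=[0.005,0,0,0,0,0,0],
  newtons=25,
)

```text
t: 28.35
eef_pos: [0.5565, -0.0592, 0.0995]
ee_rot: [-3.136, -0.023, 0.206]
force: [0.9, 0.1, -6.6]
width: 0.0398
```

arm_command(
  fingers=[1,1,1,1,1],
  dp=[
    [0.0004,-0.004,0.0005],
    [0.0004,-0.004,0],
    [0.0004,-0.004,0],
    [0.0004,-0.002,0],
    [0.0004,-0.002,0],
  ],
  roll=[-0.004,0,0,0,0],
)

```text
t: 28.85
eef_pos: [0.56, -0.0746, 0.1021]
ee_rot: [-3.133, -0.028, 0.201]
force: [-6.0, 22.3, 0.4]
width: 0.0401
```

arm_command(
  fingers=[1,1,1,1,1],
  dp=[
    [0.002,0.001,0],
    [0.002,0.0005,0],
    [0.002,0.0003,0],
    [0.002,0.0003,0],
    [0.002,0.0003,0],
  ],
  roll=[0,0,0,0,0],
)

```text
t: 29.35
eef_pos: [0.5632, -0.0737, 0.1012]
ee_rot: [-3.131, -0.015, 0.199]
force: [-9.4, 3.4, 0.9]
width: 0.0398
```

arm_command(
  fingers=[1,1,1,1,1],
  dp=[
    [0.001,-0.0005,-0.002],
    [0.001,-0.001,-0.002],
    [0.001,-0.001,-0.002],
    [0.001,-0.001,-0.002],
    [0.001,-0.001,0],
  ],
  roll=[0,0,0,0,0],
)

```text
t: 29.85
eef_pos: [0.563, -0.0737, 0.097]
ee_rot: [-3.124, -0.01, 0.199]
force: [-3.3, 7.1, -9.1]
width: 0.0397
```

arm_command(
  fingers=[1,1,1],
  dp=[
    [0.0015,-0.001,-0.002],
    [0.0015,-0.001,-0.002],
    [0.0015,-0.001,-0.001],
  ],
  roll=[0,0,0],
)

```text
t: 30.15
eef_pos: [0.563, -0.0737, 0.0968]
ee_rot: [-3.12, -0.005, 0.2]
force: [-9.8, 9.6, 2.3]
width: 0.0395
```

arm_command(
  fingers=[-0.14,-0.14,-0.14],
  dp=[
    [0,0,0],
    [0,0,0],
    [0,0,0],
  ],
  roll=[0,0,0],
)

```text
t: 30.45
eef_pos: [0.5662, -0.0739, 0.1001]
ee_rot: [-3.122, -0.011, 0.202]
force: [0.4, -0.8, 0.2]
width: 0.0495
```

arm_command(
  fingers=[-0.14,-0.14,-0.14,-0.14],
  dp=[
    [0.0005,-0.003,-0.002],
    [0.0005,-0.002,0],
    [0.0004,-0.002,0],
    [0.0004,-0.002,0],
  ],
  roll=[0,0,0,0],
)

```text
t: 30.85
eef_pos: [0.5679, -0.0778, 0.0988]
ee_rot: [-3.114, -0.014, 0.201]
force: [-5.6, 15.6, 6.4]
width: 0.0501
```

Contact confirmed; back off, rise and look.

arm_command(
  fingers=[-0.14,-0.14,-0.25,-0.25,-0.25,-0.25,-0.25,-0.25],
  dp=[
    [-0.0004,0.003,0],
    [0,0.001,0],
    [0,0,0],
    [0,0,0.01],
    [0,0,0.03],
    [0,0,0.04],
    [0,0,0.04],
    [-0.03,0.01,0.03],
  ],
  roll=[0,0,0,0,0,0,0,0],
)

```text
t: 31.65
eef_pos: [0.5362, -0.0668, 0.2503]
ee_rot: [-3.116, -0.003, 0.199]
force: [0.3, -0.2, -0.1]
width: 0.055
```

arm_command(
  fingers=[-0.6,-0.6,-0.6,-0.6,-0.6,-0.6,-0.6],
  dp=[
    [-0.03,0.03,0.03],
    [-0.03,0.03,0.03],
    [-0.02,0.02,0.03],
    [0,0.01,0],
    [0,0,0],
    [0,0,0],
    [0,0,0],
  ],
  roll=[0,0,0,0,0,0,0],
)

```text
t: 32.35
eef_pos: [0.4548, 0.0199, 0.3509]
ee_rot: [-3.116, -0.018, 0.196]
force: [0.7, 0.1, 1.0]
width: 0.0702
```

Run:
```python
from ov import *
st=overlay('wrist','w12.png',brk=(2,3)); print(st['eef_pos'],st['ee_rot'],st['width'],st['force'])
cm=cam('wrist',st)
for c,a in (((.3911,.317),-84.4),):
    a=np.radians(a); l=np.array([np.cos(a),np.sin(a)])*.075; w=np.array([-np.sin(a),np.cos(a)])*.02
    print((proj(cm,[np.r_[np.array(c)+i*l+j*w,.042] for i in(-1,1) for j in (-1,1)])*1.4).round())
```

```text
[0.45478233 0.01987653 0.35089819] [-3.11592112 -0.01777058  0.19609331] 0.07019286423071171 [0.66993932 0.11604646 0.95595044]
[[ 88. 262.]
 [ 85. 229.]
 [207. 274.]
 [206. 241.]]
```

View pics/w12.png

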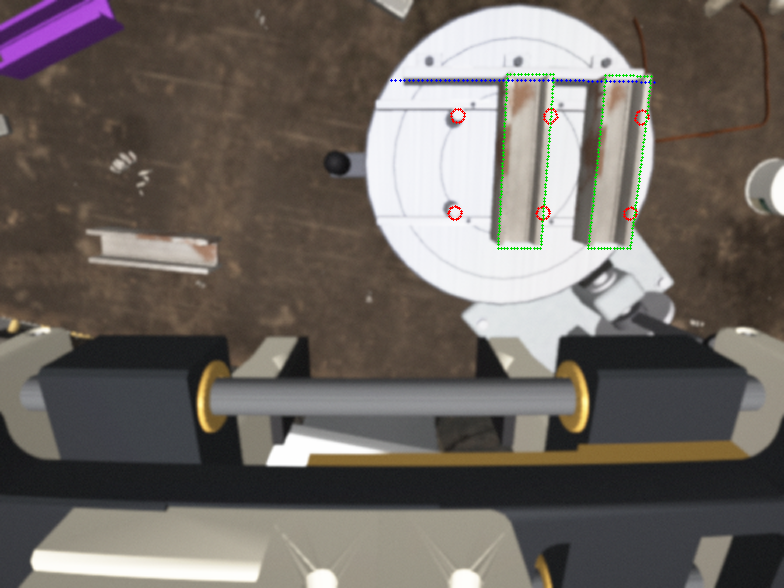

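arm_command(
  fingers=[-0.6,-0.6,-0.6,-0.6,-0.6,-0.6,-0.6,-0.6],
  dp=[
    [0,0.025,-0.01],
    [0,0.025,-0.01],
    [-0.004,0.025,-0.01],
    [-0.006,0.025,-0.01],
    [-0.006,0.025,-0.01],
    [-0.006,0.025,-0.01],
    [-0.006,0.025,-0.01],
    [-0.006,0.025,-0.01],
  ],
  roll=[-0.137,-0.137,-0.137,-0.137,-0.137,-0.137,-0.137,-0.137],
)

```text
t: 33.2
eef_pos: [0.422, 0.2188, 0.2616]
ee_rot: [-3.13, -0.015, -0.955]
force: [0.0, -0.5, 1.2]
width: 0.0702
```

arm_command(
  fingers=[-0.6,-0.6,-0.6,-0.6,-0.6,-0.6,-0.6],
  dp=[
    [-0.006,0.025,-0.015],
    [-0.006,0.025,-0.02],
    [-0.006,0.025,-0.02],
    [-0.006,0.02,-0.02],
    [0,0,-0.02],
    [0,0,-0.02],
    [0,0,0],
  ],
  roll=[-0.137,-0.137,-0.137,-0.13,0,0,0],
)

```text
t: 33.9
eef_pos: [0.3979, 0.3147, 0.1334]
ee_rot: [-3.139, -0.03, -1.529]
force: [-0.1, -1.4, -0.4]
width: 0.0699
```

Run:
```python
from ov import *
st=overlay('wrist','w13.png',draw=False); print(st['eef_pos'],st['ee_rot'],st['width'],st['force'])
```

```text
[0.39791117 0.31472869 0.13341205] [-3.13878183 -0.02967901 -1.52878383] 0.06988595687839796 [-0.13232235 -1.36678946 -0.38391222]
```

View pics/w13.png

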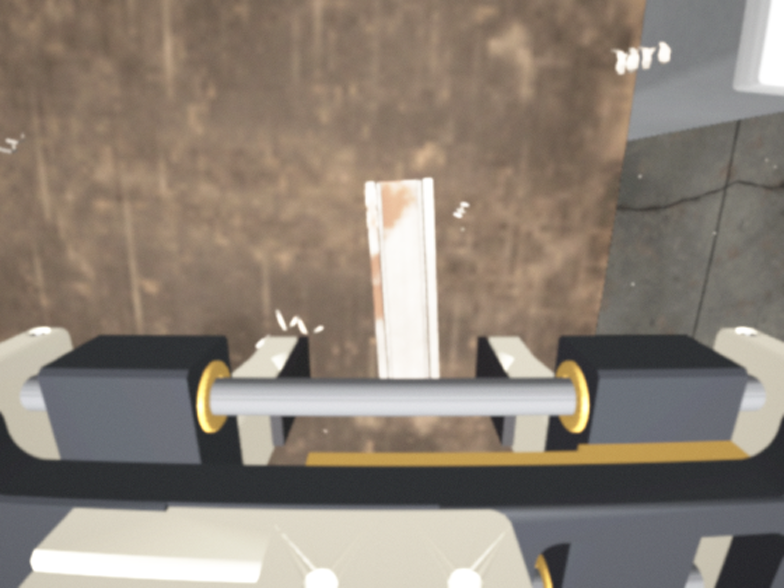

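arm_command(
  fingers=[-0.6,-0.6,-0.6,-0.6,-0.6,-0.6,-0.6],
  dp=[
    [-0.004,0.001,-0.016],
    [-0.003,0.001,-0.016],
    [-0.001,0,-0.016],
    [-0.001,0,-0.016],
    [0,0,-0.016],
    [0,0,-0.012],
    [0,0,0],
  ],
  roll=[0.056,0,0,0,0,0,0],
)

```text
t: 34.65
eef_pos: [0.3956, 0.3187, 0.0466]
ee_rot: [-3.131, -0.024, -1.473]
force: [0.2, -0.3, -1.0]
width: 0.07
```

arm_command(
  fingers=[-0.6,-0.6,-0.6,-0.6,-0.6,-0.6],
  dp=[
    [-0.004,-0.001,-0.01],
    [-0.001,0,-0.012],
    [0,0,-0.01],
    [0,0,-0.002],
    [0,0,0],
    [0,0,0],
  ],
  roll=[0,0,0,0,0,0],
)

```text
t: 35.25
eef_pos: [0.3925, 0.3193, 0.0142]
ee_rot: [-3.127, -0.02, -1.473]
force: [-0.7, 0.0, -0.1]
width: 0.0702
```

arm_command(
  fingers=[-0.6,1,1,1,1,1,1,1],
  dp=[
    [-0.001,-0.002,-0.003],
    [0,0,0],
    [0,0,0],
    [0,0,0],
    [0,0,0],
    [0,0,0],
    [0,0,0.015],
    [0,0,0.025],
  ],
  roll=[0,0,0,0,0,0,0,0],
  newtons=40,
)

```text
t: 36.05
eef_pos: [0.389, 0.3139, 0.0488]
ee_rot: [-3.133, -0.026, -1.475]
force: [-0.6, -0.1, -6.8]
width: 0.0396
```

arm_command(
  fingers=[1,1,1,1,1,1,1,1],
  dp=[
    [0,0,0.03],
    [0,0,0.03],
    [0,0,0.03],
    [0.015,0,0.03],
    [0.015,-0.02,0.02],
    [0.015,-0.025,0],
    [0.015,-0.025,0],
    [0.015,-0.025,0],
  ],
  roll=[0,0,0,0,0.12,0.13,0.13,0.13],
)

```text
t: 36.85
eef_pos: [0.4599, 0.214, 0.19]
ee_rot: [3.142, -0.031, -0.947]
force: [0.2, 0.8, -6.3]
width: 0.04
```

arm_command(
  fingers=[1,1,1,1,1,1,1,1],
  dp=[
    [0.01,-0.023,0],
    [0.01,-0.023,0],
    [0.01,-0.023,0],
    [0.01,-0.023,0],
    [0.01,-0.023,0],
    [0.01,-0.023,0],
    [0.01,-0.023,0],
    [0.008,-0.02,0],
  ],
  roll=[0.14,0.14,0.14,0.14,0.14,0.14,0.14,0.13],
)

```text
t: 37.65
eef_pos: [0.5314, 0.0213, 0.1796]
ee_rot: [3.132, -0.014, 0.206]
force: [0.1, 0.1, -6.0]
width: 0.0394
```

arm_command(
  fingers=[1,1,1,1],
  dp=[
    [0,0,-0.01],
    [0,0,-0.01],
    [0,0,0],
    [0,0,0],
  ],
  roll=[0.0,0,0,0],
)

```text
t: 38.05
eef_pos: [0.5281, 0.0187, 0.1543]
ee_rot: [3.132, -0.005, 0.203]
force: [-0.5, 0.8, -7.1]
width: 0.04
```

arm_command(
  fingers=[1,1,1,1,1,1,1],
  dp=[
    [0.008,0.002,-0.008],
    [0,0,-0.015],
    [0,0,-0.012],
    [0,0,-0.01],
    [0,0,-0.006],
    [0,0,0],
    [0,0,0],
  ],
  roll=[0,0,0,0,0,0,0],
  newtons=25,
)

```text
t: 38.75
eef_pos: [0.5381, 0.0239, 0.1008]
ee_rot: [3.132, -0.007, 0.205]
force: [-0.1, -0.5, -6.8]
width: 0.0396
```

arm_command(
  fingers=[1,1,1,1,1],
  dp=[
    [0.0006,-0.004,0],
    [0.0006,-0.004,0],
    [0.0006,-0.004,0],
    [0.0004,-0.002,0],
    [0.0004,-0.002,0],
  ],
  roll=[-0.003,0,0,0,0],
)

```text
t: 39.25
eef_pos: [0.5421, 0.0085, 0.1028]
ee_rot: [3.136, -0.012, 0.201]
force: [-8.5, 21.5, -0.2]
width: 0.0399
```

arm_command(
  fingers=[1,1,1,1,1],
  dp=[
    [0.002,0.001,0],
    [0.002,0.0005,0],
    [0.002,0.0003,0],
    [0.002,0.0003,0],
    [0.002,0.0003,0],
  ],
  roll=[0,0,0,0,0],
)

```text
t: 39.75
eef_pos: [0.5463, 0.0096, 0.1022]
ee_rot: [3.137, -0.001, 0.199]
force: [-10.9, 4.0, 2.7]
width: 0.0394
```

arm_command(
  fingers=[1,1,1,1,1,1,1],
  dp=[
    [0.001,-0.0005,-0.002],
    [0.001,-0.001,-0.002],
    [0.001,-0.001,-0.002],
    [0.001,-0.001,-0.002],
    [0.0015,-0.001,-0.002],
    [0.0015,-0.001,-0.002],
    [0.0015,-0.001,-0.001],
  ],
  roll=[0,0,0,0,0,0,0],
)

```text
t: 40.45
eef_pos: [0.5462, 0.0095, 0.0973]
ee_rot: [-3.136, 0.007, 0.199]
force: [-11.0, 9.7, 3.2]
width: 0.0398
```

arm_command(
  fingers=[1,1],
  dp=[
    [0.001,-0.001,-0.003],
    [0.001,-0.001,-0.003],
  ],
  roll=[0,0],
)

```text
t: 40.65
eef_pos: [0.5464, 0.0096, 0.0969]
ee_rot: [-3.134, 0.008, 0.201]
force: [-21.1, 11.9, 30.1]
width: 0.0397
```

arm_command(
  fingers=[-0.14,-0.14,-0.14],
  dp=[
    [0,0,0],
    [0,0,0],
    [0,0,0],
  ],
  roll=[0,0,0],
)

```text
t: 40.95
eef_pos: [0.5498, 0.0102, 0.1009]
ee_rot: [-3.135, -0.0, 0.204]
force: [-0.1, -1.2, 0.8]
width: 0.0494
```

arm_command(
  fingers=[-0.14,-0.14,-0.14,-0.14],
  dp=[
    [0.0005,-0.003,-0.002],
    [0.0005,-0.002,0],
    [0.0004,-0.002,0],
    [0.0004,-0.002,0],
  ],
  roll=[0,0,0,0],
)

```text
t: 41.35
eef_pos: [0.5515, 0.0054, 0.0989]
ee_rot: [-3.127, -0.002, 0.202]
force: [-7.7, 16.6, 7.4]
width: 0.0506
```

arm_command(
  fingers=[-0.14,-0.14,-0.25,-0.25,-0.25,-0.25,-0.25,-0.25],
  dp=[
    [-0.0004,0.003,0],
    [0,0.001,0],
    [0,0,0],
    [0,0,0.01],
    [0,0,0.03],
    [0,0,0.04],
    [0,0,0.04],
    [-0.03,0.0,0.03],
  ],
  roll=[0,0,0,0,0,0,0,0],
)

```text
t: 42.15
eef_pos: [0.5193, 0.0063, 0.2497]
ee_rot: [-3.131, 0.01, 0.2]
force: [-0.8, 0.4, 0.6]
width: 0.0552
```

arm_command(
  fingers=[-0.6,-0.6,-0.6,-0.6,-0.6,-0.6,-0.6],
  dp=[
    [-0.03,-0.01,0.03],
    [-0.03,-0.02,0.03],
    [-0.01,-0.02,0.01],
    [0,0,0],
    [0,0,0],
    [0,0,0],
    [0,0,0],
  ],
  roll=[0,0,0,0,0,0,0],
)

```text
t: 42.85
eef_pos: [0.4457, -0.0472, 0.3318]
ee_rot: [-3.133, -0.003, 0.199]
force: [-0.5, 0.2, -0.0]
width: 0.07
```

Run:
```python
from ov import *
st=overlay('wrist','w14.png',brk=(1,2,3),box=(210,0,510,240),f=2.5); print(st['eef_pos'],st['ee_rot'],st['width'],st['force'])
st=overlay('wrist','w14b.png',draw=False,box=(210,0,510,240),f=2.5)
```

```text
[ 0.44569547 -0.04721842  0.3318101 ] [-3.13264151e+00 -3.02657617e-03  1.99176286e-01] 0.069992403255892 [-0.49234922  0.15556544 -0.01068082]
```

View pics/w14.png

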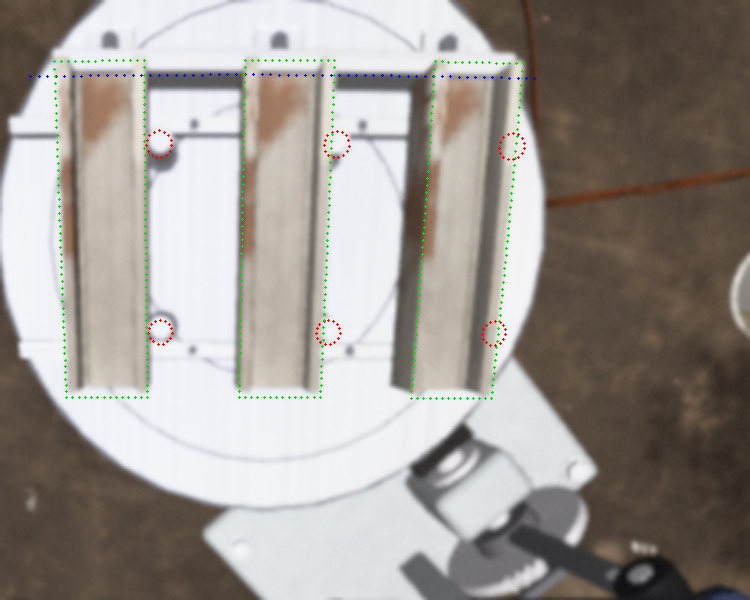

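View pics/w14b.png

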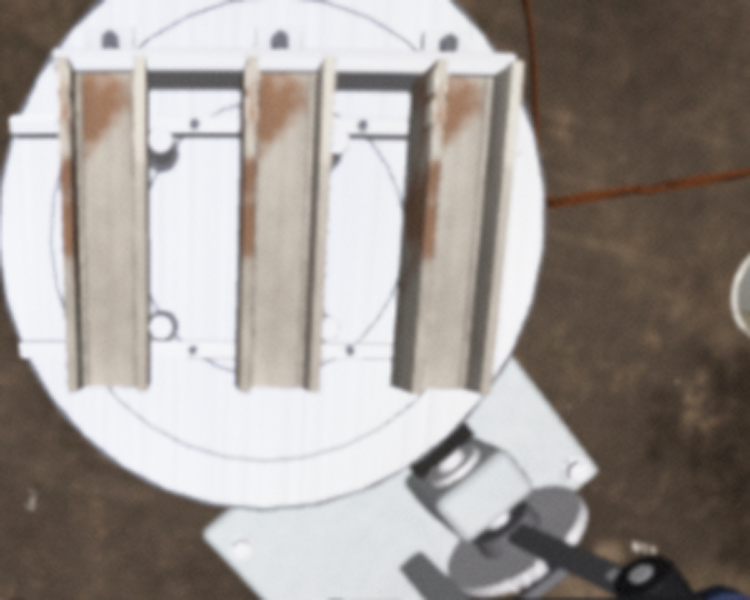

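arm_command(
  fingers=[1,1,1,1,1,1,1,1],
  dp=[
    [-0.012,-0.02,0],
    [-0.012,-0.02,0],
    [-0.012,-0.02,0],
    [-0.012,-0.02,0],
    [-0.012,-0.02,0],
    [-0.012,-0.02,0],
    [-0.012,-0.02,0],
    [-0.008,-0.014,0],
  ],
  roll=[-0.12,-0.12,-0.12,-0.12,-0.12,-0.1,-0.1,0],
  newtons=20,
)

```text
t: 43.75
eef_pos: [0.3524, -0.2028, 0.3257]
ee_rot: [-3.138, 0.01, -0.627]
force: [0.1, 0.4, -0.1]
width: 0.0115
```

arm_command(
  fingers=[1,1,1,1,1],
  dp=[
    [0,0,-0.02],
    [0,0,-0.02],
    [0,0,-0.02],
    [0,0,0],
    [0,0,0],
  ],
  roll=[0,0,0,0,0],
)

```text
t: 44.25
eef_pos: [0.352, -0.2043, 0.2623]
ee_rot: [-3.142, 0.014, -0.63]
force: [0.6, 0.3, -0.5]
width: 0.0005
```

Run:
```python
from ov import *
st=overlay('wrist','w15.png',draw=False); print(st['eef_pos'],st['ee_rot'],st['width'],st['force'],st['q'])
st=overlay('scene','s15.png',draw=False,box=(230,170,420,310),f=4)
st=overlay('top','t15.png',draw=False,box=(235,155,425,305),f=4)
```

```text
[ 0.3520433  -0.20427167  0.26234366] [-3.14157564  0.01403861 -0.62962754] 0.0004624815625310263 [ 0.60618008  0.31429978 -0.4848402 ] [-0.04327184 -0.1194393  -0.45869673 -0.00821898 -1.24323365  0.98713037]
```

View pics/w15.png

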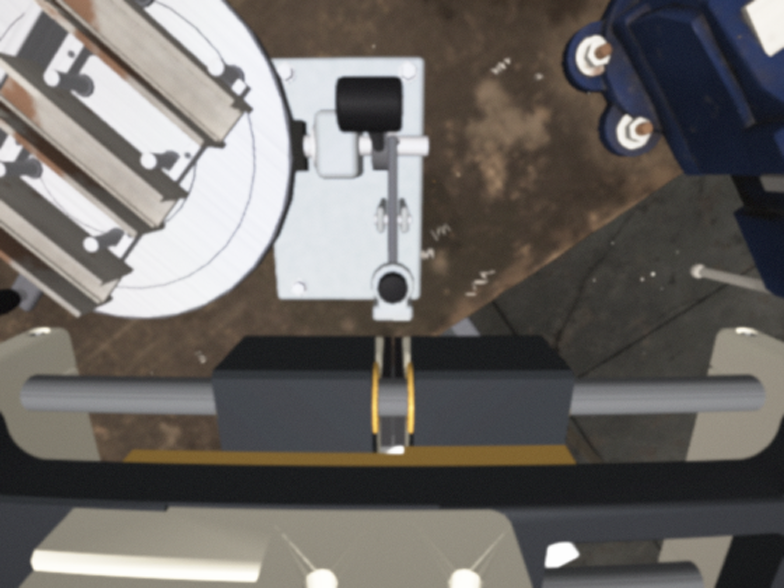

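View pics/s15.png

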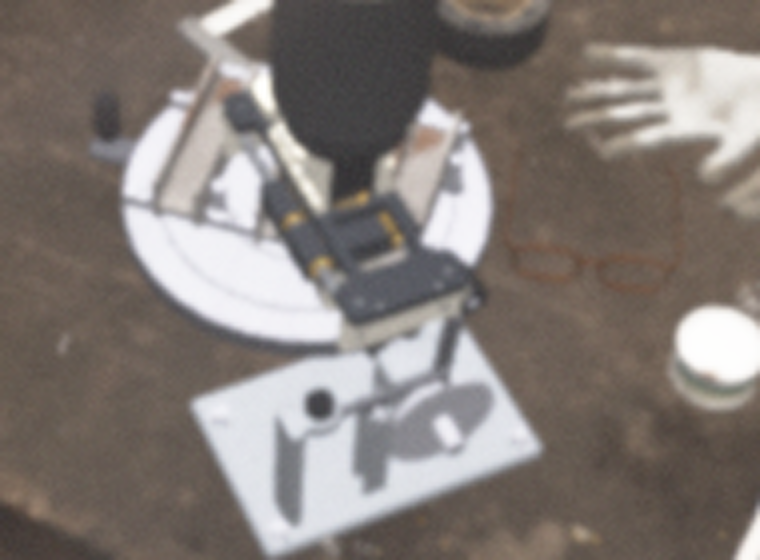

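View pics/t15.png

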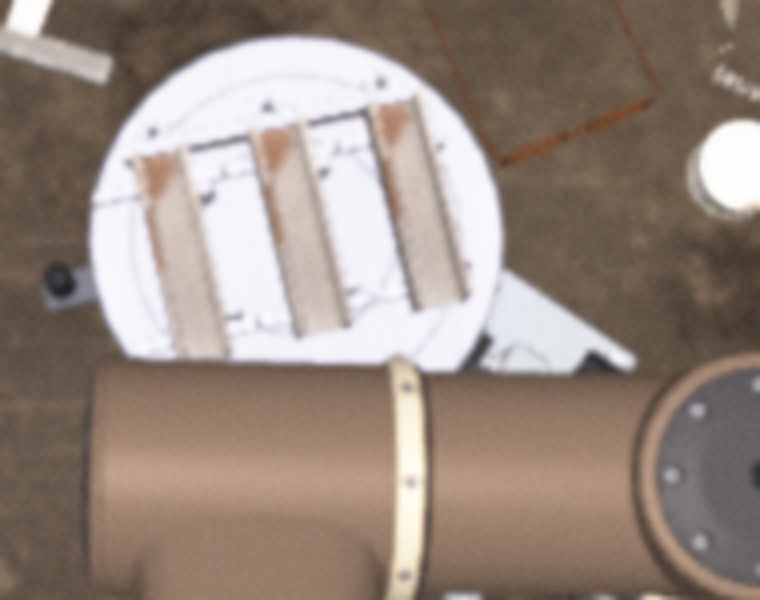

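Run:
```python
from h import *
cm=cam('wrist'); 
for z in (.141,.145): print(back(cm,[np.array((392.5,288))/1.4],z))
```

```text
[[ 0.34952073 -0.20029235  0.141     ]]
[[ 0.35045125 -0.20098396  0.145     ]]
```

arm_command(
  fingers=[1,1,1,1,1,1,1],
  dp=[
    [0,0.002,-0.02],
    [0,0.001,-0.02],
    [0,0,-0.02],
    [0,0,-0.02],
    [0,0,-0.012],
    [0,0,0],
    [0,0,0],
  ],
  roll=[0.02,0,0,0,0,0,0],
)

```text
t: 45.1
eef_pos: [0.3574, -0.2014, 0.1747]
ee_rot: [-3.135, 0.001, -0.606]
force: [0.8, -0.2, 0.7]
width: 0.0008
```

arm_command(
  fingers=[1,1,1,1,1],
  dp=[
    [-0.005,0.0,-0.008],
    [-0.002,0,-0.008],
    [0,0,-0.006],
    [0,0,0],
    [0,0,0],
  ],
  roll=[0,0,0,0,0],
)

```text
t: 45.6
eef_pos: [0.3512, -0.2016, 0.1532]
ee_rot: [-3.133, -0.003, -0.606]
force: [-0.0, 0.1, 0.1]
width: 0.0004
```

arm_command(
  fingers=[1,1,1,1,1,1,1,1],
  dp=[
    [0,0,-0.004],
    [0,0,-0.004],
    [0,0,-0.004],
    [0,0,-0.004],
    [0,0,-0.003],
    [0,0,-0.003],
    [0,0,-0.003],
    [0,0,-0.003],
  ],
  roll=[0,0,0,0,0,0,0,0],
)

```text
t: 46.4
eef_pos: [0.3528, -0.2023, 0.1357]
ee_rot: [-3.135, -0.006, -0.601]
force: [-15.8, 15.5, 47.2]
width: 0.0007
```

arm_command(
  fingers=[1,1,1,1,1],
  dp=[
    [0,0,-0.0005],
    [0,0,-0.001],
    [0,0,-0.001],
    [0,0,-0.001],
    [0,0,-0.001],
  ],
  roll=[0,0,0,0,0],
)

```text
t: 46.9
eef_pos: [0.3527, -0.2021, 0.1361]
ee_rot: [-3.135, -0.008, -0.599]
force: [-6.9, 5.7, 20.1]
width: 0.0006
```

Run:
```python
from ov import *
st=overlay('scene','s16.png',draw=False,box=(230,170,420,310),f=4)
```

```text
(no output)
```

View pics/s16.png

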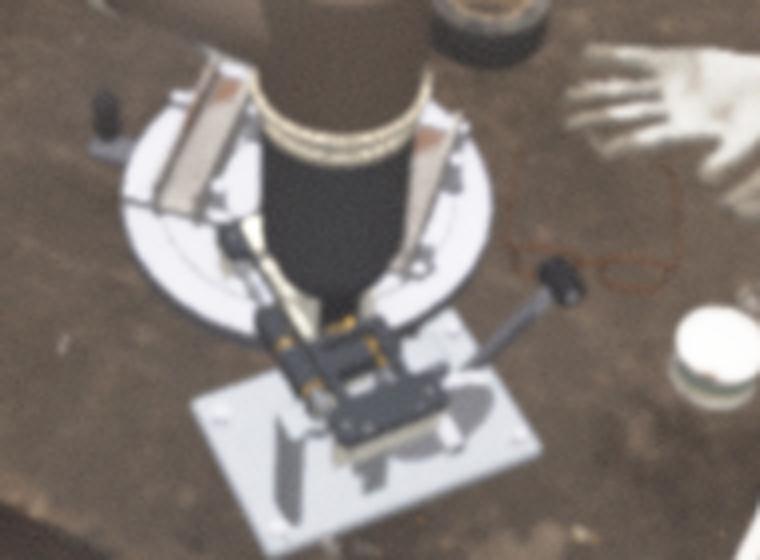

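arm_command(
  fingers=[1,1,1,1,1,1,1,1],
  dp=[
    [0,0,0.01],
    [0,0,0.02],
    [0,0,0.03],
    [0.01,0.02,0.03],
    [0.015,0.03,0.02],
    [0.015,0.03,0],
    [0.015,0.03,0],
    [0.015,0.03,0],
  ],
  roll=[0,0,0,0,-0.1,-0.1,-0.1,-0.1],
)

```text
t: 47.75
eef_pos: [0.4233, -0.0591, 0.2499]
ee_rot: [-3.131, -0.007, -1.019]
force: [0.9, -0.1, 0.2]
width: 0.0006
```

arm_command(
  fingers=[-0.4,-0.4,-0.4,-0.4,-0.4,-0.4,-0.4,-0.4],
  dp=[
    [0.015,0.03,0],
    [0.015,0.03,0],
    [0.015,0.03,0],
    [0.01,0.03,0],
    [0.01,0.02,0],
    [0.005,0,0],
    [0,0,0],
    [0,0,0],
  ],
  roll=[-0.1,-0.1,-0.1,-0.05,0,0,0,0],
)

```text
t: 48.55
eef_pos: [0.4967, 0.0911, 0.2461]
ee_rot: [-3.132, -0.008, -1.383]
force: [-0.2, -0.8, -0.3]
width: 0.0579
```

Run:
```python
from ov import *
st=overlay('wrist','w17.png',brk=(1,2,3)); print(st['eef_pos'],st['ee_rot'],st['width'],st['force'],st['q'])
st=overlay('top','t17.png',draw=False,box=(235,155,425,305),f=4)
```

```text
[0.49666527 0.09114584 0.24609643] [-3.1320575  -0.00772306 -1.38318123] 0.0579427249405554 [-0.20080783 -0.80965346 -0.29439996] [ 0.57982401  0.05660858 -0.33606277  0.01169766 -1.1722899  -0.39667986]
```

View pics/w17.png

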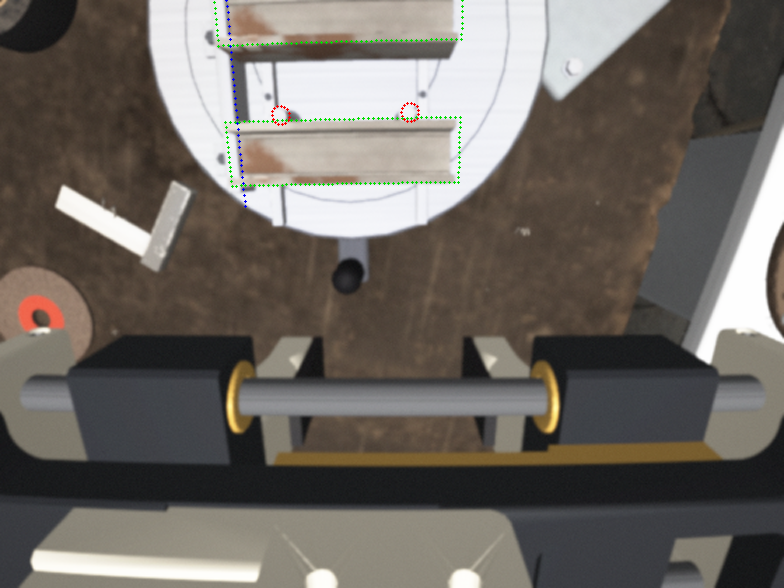

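View pics/t17.png

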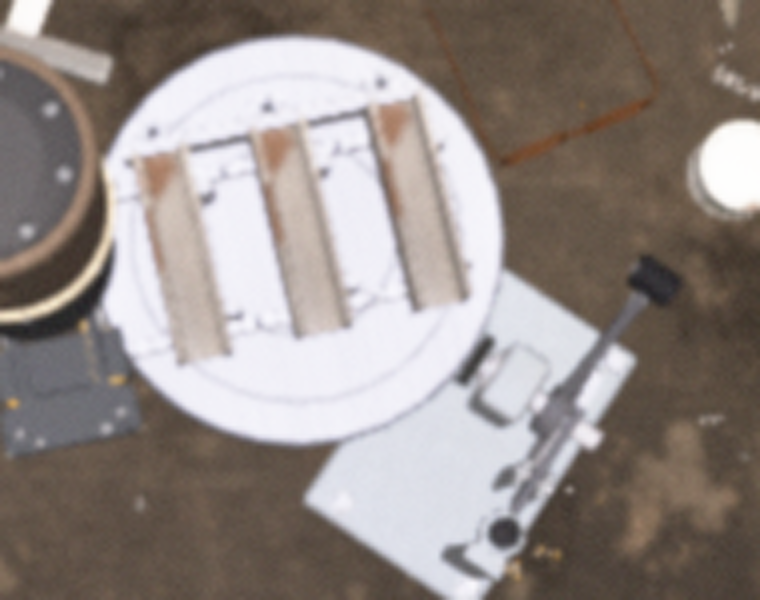

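Run:
```python
from h import *
cm=cam('wrist'); X=back(cm,[np.array((349,271))/1.4],.127)[0]; print(X)
d=X[:2]-[.5637,-.0726]; print(np.linalg.norm(d),np.degrees(np.arctan2(d[1],d[0])))
```

```text
[0.53025288 0.08746627 0.127     ]
0.1635234582895992 101.80258303104782
```

arm_command(
  fingers=[-0.4,-0.4,-0.4,-0.4,-0.4,-0.4,-0.4,-0.4],
  dp=[
    [0.015,0.001,-0.015],
    [0.013,0.001,-0.015],
    [0,0,-0.018],
    [0,0,-0.018],
    [0,0,-0.018],
    [0,0,-0.018],
    [0,0,0],
    [0,0,0],
  ],
  roll=[0,0,0,0,0,0,0,0],
)

```text
t: 49.45
eef_pos: [0.5247, 0.0871, 0.1449]
ee_rot: [-3.125, -0.005, -1.39]
force: [0.8, 0.7, 0.6]
width: 0.0615
```

Run:
```python
from ov import *
st=overlay('wrist','w18.png',draw=False); print(st['eef_pos'],st['ee_rot'],st['width'],st['force'])
```

```text
[0.52466087 0.08709417 0.14489373] [-3.12458472 -0.00546766 -1.39023176] 0.06152053474720035 [0.76754715 0.74027036 0.55824184]
```

View pics/w18.png

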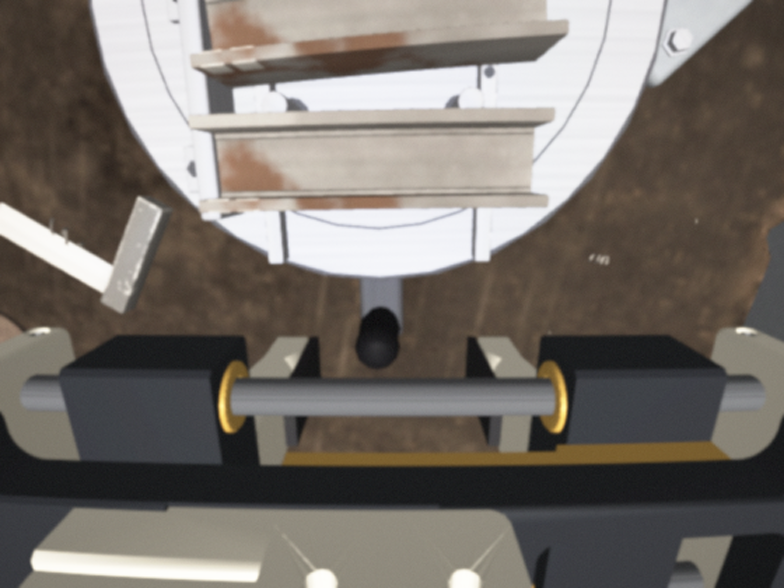

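Run:
```python
from h import *
cm=cam('wrist'); print(back(cm,[np.array((378,343))/1.4],.127)[0])
print(proj(cm,[[.5287,.0958,.127],[.5287,.0958,.072],[.5637,-.0726,.072]])*1.4)
```

```text
[0.53209462 0.0901811  0.127     ]
[[383.11601523 355.23465664]
 [386.81410332 316.43564943]
 [377.41215245 -12.25461401]]
```

arm_command(
  fingers=[-0.4,-0.4,-0.4,-0.4,-0.4,-0.4],
  dp=[
    [0.004,0.004,-0.01],
    [0,0.002,-0.015],
    [0,0,-0.015],
    [0,0,-0.01],
    [0,0,0],
    [0,0,0],
  ],
  roll=[0.02,0,0,0,0,0],
)

```text
t: 50.1
eef_pos: [0.5323, 0.0953, 0.0965]
ee_rot: [-3.116, -0.003, -1.365]
force: [0.9, 0.1, 0.7]
width: 0.0613
```

Now close on the handle with a gentle grip.

arm_command(
  fingers=[1,1,1,1,1,1,1],
  dp=[
    [-0.001,-0.001,-0.008],
    [0,0,0],
    [0,0,0],
    [0,0,0],
    [0,0,0],
    [0,0,0],
    [0,0,0],
  ],
  roll=[0,0,0,0,0,0,0],
  newtons=10,
)

```text
t: 50.8
eef_pos: [0.5322, 0.0947, 0.0898]
ee_rot: [-3.113, -0.002, -1.365]
force: [0.5, 0.2, -1.2]
width: 0.0213
```

```bash
cat > arc.py <<'E'
import numpy as np,sys
from station import get_state
st=get_state(); p=np.array(st['eef_pos'][:2]); h=np.array([.5637,-.0726]); n=int(sys.argv[1]); d=float(sys.argv[2])
v=p-h; r=np.hypot(*v); f=np.arctan2(v[1],v[0]); print('r',r,'phi',f,'yaw',st['ee_rot'][2],'yaw-phi',st['ee_rot'][2]-f)
R=.171
P=[p]+[h+(r+(R-r)*(i+1)/n)*np.array([np.cos(f-d*(i+1)),np.sin(f-d*(i+1))]) for i in range(n)]
print(np.diff(P,axis=0).round(4).tolist())
E
python3 arc.py 8 0.03
```

```text
r 0.17019781997109906 phi 1.7567149570818446 yaw -1.364547956153667 yaw-phi -3.121262913235512
[[0.005, 0.001], [0.005, 0.0008], [0.0051, 0.0007], [0.0051, 0.0005], [0.0051, 0.0004], [0.0051, 0.0002], [0.0051, 0.0001], [0.0051, -0.0001]]
```

arm_command(
  fingers=[1,1,1,1,1,1,1,1],
  dp=[
    [0.003,0.0006,0],
    [0.005,0.0008,0],
    [0.005,0.0007,0],
    [0.005,0.0005,0],
    [0.005,0.0004,0],
    [0.005,0.0002,0],
    [0.005,0.0001,0],
    [0.005,-0.0001,0],
  ],
  roll=[-0.018,-0.03,-0.03,-0.03,-0.03,-0.03,-0.03,-0.03],
)

```text
t: 51.6
eef_pos: [0.5733, 0.0977, 0.0898]
ee_rot: [-3.114, -0.003, -1.612]
force: [0.3, -1.0, 1.1]
width: 0.021
```

```bash
python3 arc.py 8 0.04; python3 -c "
from station import *; s=get_state(); print(s['force'],s['moment'],s['eef_pos'],s['ee_rot'])"
```

```text
r 0.17052615907844265 phi 1.5144089133808367 yaw -1.6118988388817082 yaw-phi -3.126307752262545
[[0.0068, -0.0005], [0.0068, -0.0007], [0.0068, -0.001], [0.0067, -0.0013], [0.0067, -0.0015], [0.0066, -0.0018], [0.0065, -0.0021], [0.0064, -0.0023]]
[ 0.25160973 -1.02366607  1.13333777] [-0.32657825  0.40341294  0.02375614] [0.57331043 0.09765513 0.08975138] [-3.11412404 -0.00334871 -1.61189884]
```

Table turns easily. Continue.

arm_command(
  fingers=[1,1,1,1,1,1,1,1],
  dp=[
    [0.006,-0.0005,0],
    [0.0068,-0.0007,0],
    [0.0068,-0.001,0],
    [0.0067,-0.0013,0],
    [0.0067,-0.0015,0],
    [0.0066,-0.0018,0],
    [0.0065,-0.0021,0],
    [0.0064,-0.0023,0],
  ],
  roll=[-0.04,-0.04,-0.04,-0.04,-0.04,-0.04,-0.04,-0.04],
)

```text
t: 52.4
eef_pos: [0.6297, 0.0851, 0.0897]
ee_rot: [-3.114, -0.005, -1.957]
force: [-1.0, -1.7, 1.6]
width: 0.0208
```

```bash
python3 arc.py 8 0.035
```

```text
r 0.17095919445575816 phi 1.1741979874926751 yaw -1.956532985537353 yaw-phi -3.130730973030028
[[0.0055, -0.0024], [0.0054, -0.0026], [0.0053, -0.0028], [0.0052, -0.003], [0.0051, -0.0031], [0.005, -0.0033], [0.0049, -0.0035], [0.0047, -0.0037]]
```

arm_command(
  fingers=[1,1,1,1,1,1,1,1],
  dp=[
    [0.0055,-0.0024,0],
    [0.0054,-0.0026,0],
    [0.0053,-0.0028,0],
    [0.0052,-0.003,0],
    [0.0051,-0.0031,0],
    [0.005,-0.0033,0],
    [0.0049,-0.0035,0],
    [0.003,-0.002,0],
  ],
  roll=[-0.035,-0.035,-0.035,-0.035,-0.035,-0.035,-0.035,-0.02],
)

```text
t: 53.2
eef_pos: [0.6728, 0.0596, 0.0898]
ee_rot: [-3.115, -0.006, -2.246]
force: [-2.2, -2.2, 2.3]
width: 0.0211
```

```bash
python3 arc.py 8 0.015
```

```text
r 0.17138892213334198 phi 0.8810775719005336 yaw -2.2463663139050993 yaw-phi -3.127443885805633
[[0.0019, -0.0017], [0.0019, -0.0017], [0.0019, -0.0017], [0.0019, -0.0018], [0.0018, -0.0018], [0.0018, -0.0018], [0.0018, -0.0019], [0.0017, -0.0019]]
```

arm_command(
  fingers=[1,1,1,1,1,1,1,1],
  dp=[
    [0.002,-0.0017,0],
    [0.002,-0.0017,0],
    [0.002,-0.0018,0],
    [0.002,-0.0018,0],
    [0.002,-0.0018,0],
    [0.002,-0.0019,0],
    [0.002,-0.002,0],
    [0.0018,-0.002,0],
  ],
  roll=[-0.016,-0.016,-0.016,-0.016,-0.016,-0.016,-0.016,-0.016],
)

```text
t: 54.0
eef_pos: [0.6896, 0.0438, 0.0898]
ee_rot: [-3.115, -0.006, -2.386]
force: [-1.3, -1.6, 1.7]
width: 0.0217
```

```bash
python3 arc.py 8 0.015
```

```text
r 0.1715036928313922 phi 0.7461432196871686 yaw -2.3855679437711594 yaw-phi -3.131711163458328
[[0.0017, -0.0019], [0.0017, -0.002], [0.0016, -0.002], [0.0016, -0.002], [0.0016, -0.002], [0.0015, -0.0021], [0.0015, -0.0021], [0.0015, -0.0021]]
```

arm_command(
  fingers=[1,1,1,1,1,1,1,1],
  dp=[
    [0.0017,-0.0019,0],
    [0.0017,-0.002,0],
    [0.0016,-0.002,0],
    [0.0016,-0.002,0],
    [0.0016,-0.002,0],
    [0.0015,-0.0021,0],
    [0.0015,-0.0021,0],
    [0.0015,-0.0021,0],
  ],
  roll=[-0.015,-0.015,-0.015,-0.015,-0.015,-0.015,-0.015,-0.015],
)

```text
t: 54.8
eef_pos: [0.7039, 0.0265, 0.0898]
ee_rot: [-3.115, -0.005, -2.516]
force: [-1.2, -1.0, 1.9]
width: 0.0209
```

```bash
python3 arc.py 8 0.015
```

```text
r 0.1716882815168863 phi 0.6154286692454848 yaw -2.516378852655248 yaw-phi -3.131807521900733
[[0.0014, -0.0022], [0.0014, -0.0022], [0.0013, -0.0022], [0.0013, -0.0022], [0.0013, -0.0022], [0.0012, -0.0023], [0.0012, -0.0023], [0.0012, -0.0023]]
```

arm_command(
  fingers=[1,1,1,1,1,1],
  dp=[
    [0.001,-0.0017,0],
    [0.001,-0.0017,0],
    [0.001,-0.0017,0],
    [0.001,-0.0017,0],
    [0.001,-0.0017,0],
    [0.001,-0.0017,0],
  ],
  roll=[-0.011,-0.011,-0.011,-0.011,-0.011,-0.011],
)

```text
t: 55.4
eef_pos: [0.7062, 0.0223, 0.0896]
ee_rot: [-3.124, -0.006, -2.588]
force: [-6.7, 6.5, 5.0]
width: 0.0206
```

```bash
python3 arc.py 8 0.015
```

```text
r 0.1712305471596849 phi 0.5873615787262878 yaw -2.587699281450046 yaw-phi -3.175060860176334
[[0.0014, -0.0022], [0.0014, -0.0022], [0.0013, -0.0022], [0.0013, -0.0022], [0.0012, -0.0022], [0.0012, -0.0023], [0.0012, -0.0023], [0.0011, -0.0023]]
```

arm_command(
  fingers=[1,1,0.2,0.1,0.1,0.1],
  dp=[
    [0,0,0],
    [0,0,0],
    [0.0004,-0.0006,0],
    [0,0,0],
    [0,0,0],
    [0,0,0],
  ],
  roll=[0,0,0,0,0,0],
)

```text
t: 56.0
eef_pos: [0.7073, 0.0218, 0.0893]
ee_rot: [-3.124, -0.005, -2.588]
force: [0.0, -0.4, 0.2]
width: 0.0392
```

Run:
```python
from ov import *
st=overlay('top','t19.png',draw=False,box=(235,155,425,305),f=4);st=overlay('wrist','w19.png',draw=False); print(st['eef_pos'],st['ee_rot'],st['width'],st['force'],st['q'])
```

```text
[0.70729389 0.0217714  0.08927943] [-3.12372868 -0.00504148 -2.58838966] 0.03914943892870775 [-1.86236239 -0.25864782 -0.245995  ] [ 0.31548958  0.50940593 -0.0868078   0.02240457 -0.97539177 -1.34561121]
```

View pics/t19.png

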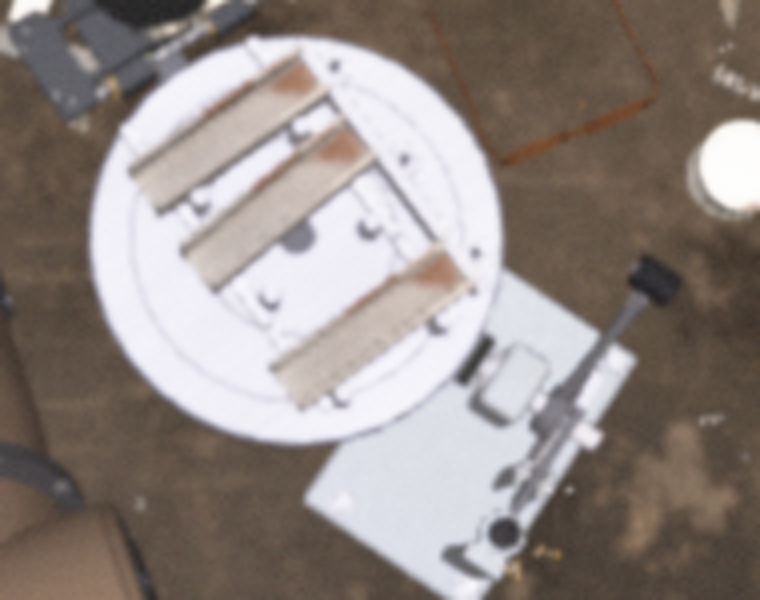

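View pics/w19.png

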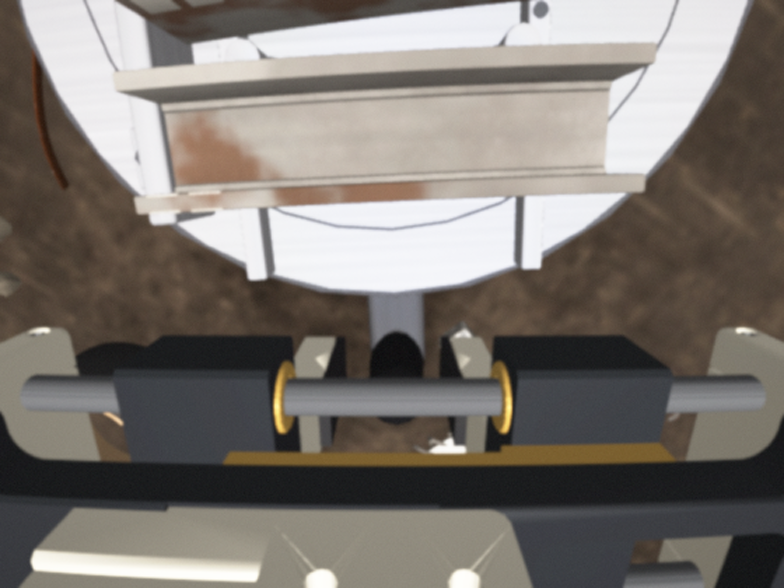

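arm_command(
  fingers=[0.1,0,-0.2,-0.2,-0.2,-0.2,-0.2,-0.2],
  dp=[
    [0,0,0.01],
    [0,0,0.02],
    [0,0,0.03],
    [0,0,0.03],
    [0,0,0.03],
    [-0.02,0,0.03],
    [-0.025,0,0.03],
    [-0.025,0,0.03],
  ],
  roll=[0,0,0,0,0,0.13,0.13,0.13],
)

```text
t: 56.9
eef_pos: [0.634, 0.0205, 0.3047]
ee_rot: [-3.125, -0.014, -2.188]
force: [0.1, 1.0, 1.0]
width: 0.0522
```

arm_command(
  fingers=[-0.2,-0.2,-0.2,-0.2,-0.2,-0.2,-0.2,-0.2],
  dp=[
    [-0.022,0,0.02],
    [-0.022,0,0.01],
    [-0.022,0,0],
    [-0.022,0,0],
    [-0.022,0,0],
    [-0.02,0,0],
    [-0.01,0,0],
    [0,0,0],
  ],
  roll=[0.14,0.14,0.14,0.14,0.14,0.14,0.14,0.14],
)

```text
t: 57.7
eef_pos: [0.4865, 0.0192, 0.352]
ee_rot: [-3.104, -0.007, -1.019]
force: [0.6, 1.4, 1.0]
width: 0.0521
```

arm_command(
  fingers=[-0.2,-0.2,-0.2],
  dp=[
    [0,0,0],
    [0,0,0],
    [0,0,0],
  ],
  roll=[0.1,0,0],
)

```text
t: 58.0
eef_pos: [0.4855, 0.0188, 0.3554]
ee_rot: [-3.099, -0.009, -0.914]
force: [0.1, -0.6, -0.5]
width: 0.0528
```

Run:
```python
from ov import *
st=overlay('wrist','w20.png',p=(.5637,-.0726,-.968),brk=(1,2,3)); print(st['eef_pos'],st['ee_rot'],st['width'],st['force'],st['q'])
st=overlay('wrist','w20b.png',draw=False); np.save('w20.npy',np.r_[st['eef_pos'],st['ee_rot']])
```

```text
[0.48550905 0.01881661 0.35536308] [-3.09937354 -0.00852644 -0.91427134] 0.052758689412386685 [ 0.06757895 -0.58388552 -0.47553804] [ 4.44050450e-01 -4.74744019e-02 -1.91539820e-01 -5.83517529e-04
 -1.38366376e+00  2.12750766e-01]
```

View pics/w20.png

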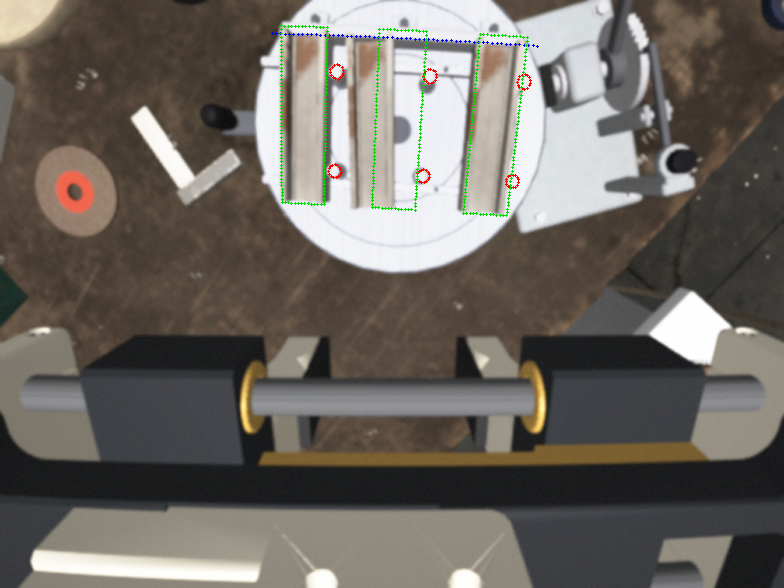

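Run:
```python
import cv2
a=cv2.imread('pics/w20b.png'); cv2.imwrite('pics/w20c.png',cv2.resize(a[10:230,250:550],None,fx=2.6,fy=2.6,interpolation=2))
```

```text
(no output)
```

View pics/w20c.png

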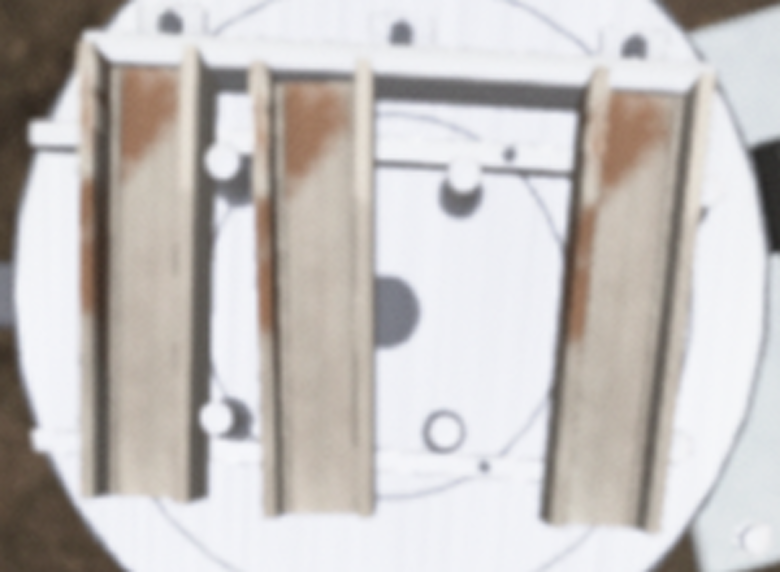

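```bash
cat > fit2.py <<'E'
from ov import *
from scipy.optimize import least_squares
w=np.load('w20.npy'); cm=cam('wrist',dict(eef_pos=w[:3],ee_rot=w[3:]))
c2p=lambda p:(np.array(p,float)/2.6+[250,10])/1.4
obs=[((44,59),(223,162),.108),((-44,59),(217,418),.108),((44,-26),(463,176),.108),((-44,-26),(444,430),.108),((0,0),(394,312),.072)]
f=lambda p:np.concatenate([proj(cm,loc(l,z,p))[0]-c2p(u) for l,u,z in obs])
r=least_squares(f,[.5637,-.0726,-.968]); p=r.x; print(p,r.fun.reshape(-1,2).round(1).tolist())
c,s=np.cos(p[2]),np.sin(p[2]); Rm=np.array([[c,s],[-s,c]])
for n,P in (('b1',[(82,38),(198,50),(84,494),(193,498)]),('b2',[(251,65),(373,62),(266,515),(373,514)]),('b3',[(588,68),(713,70),(547,521),(658,529)])):
    X=back(cm,[c2p(u) for u in P],.127); print(n,rect(X),'local',(Rm@(X[:,:2].mean(0)-p[:2])).round(4))
E
python3 fit2.py
```

```text
[ 0.56473115 -0.07180822 -0.97176247] [[0.2, -0.3], [0.0, 0.2], [0.8, -0.7], [0.8, 0.6], [-2.0, 0.3]]
b1 (array([ 0.6346, -0.0254]), np.float64(-55.3), np.float64(-146.9), np.float64(0.1471), np.float64(0.0393)) local [0.001  0.0839]
b2 (array([ 0.5821, -0.0572]), np.float64(-52.0), np.float64(-141.9), np.float64(0.1463), np.float64(0.0393)) local [-0.0022  0.0226]
b3 (array([ 0.4969, -0.1195]), np.float64(-55.6), np.float64(-144.5), np.float64(0.1473), np.float64(0.04)) local [ 0.0011 -0.0829]
```

arm_command(
  fingers=[0.7,0.7,0.7,0.7,0.7,0.7,0.7,0.7],
  dp=[
    [0.02,-0.02,-0.02],
    [0.02,-0.02,-0.02],
    [0.02,-0.02,-0.02],
    [0.018,-0.02,-0.02],
    [0.004,-0.004,-0.02],
    [0,0,-0.02],
    [0,0,-0.018],
    [0,0,0],
  ],
  roll=[0,0,0,0,0,0,0,0],
  newtons=10,
)

```text
t: 58.9
eef_pos: [0.5713, -0.0691, 0.2112]
ee_rot: [-3.1, -0.007, -0.929]
force: [0.5, -0.8, 0.1]
width: 0.0129
```

arm_command(
  fingers=[0.7,0.7,0.7],
  dp=[
    [0,0,0],
    [0,0,0],
    [0,0,0],
  ],
  roll=[0,0,0],
)

```text
t: 59.2
eef_pos: [0.5724, -0.069, 0.2132]
ee_rot: [-3.099, -0.009, -0.93]
force: [0.5, 0.3, 0.5]
width: 0.0132
```

Run:
```python
from ov import *
st=overlay('wrist','w21.png',draw=False); print(st['eef_pos'],st['ee_rot'],st['width'],st['force'],st['q'])
np.save('w21.npy',np.r_[st['eef_pos'],st['ee_rot']])
```

```text
[ 0.57244476 -0.06898793  0.21320838] [-3.09901531 -0.00881376 -0.92990943] 0.013186824189245293 [0.51479019 0.30284237 0.46052862] [ 0.21243403  0.18459972 -0.255224   -0.01091952 -1.08860693  0.4334992 ]
```

View pics/w21.png

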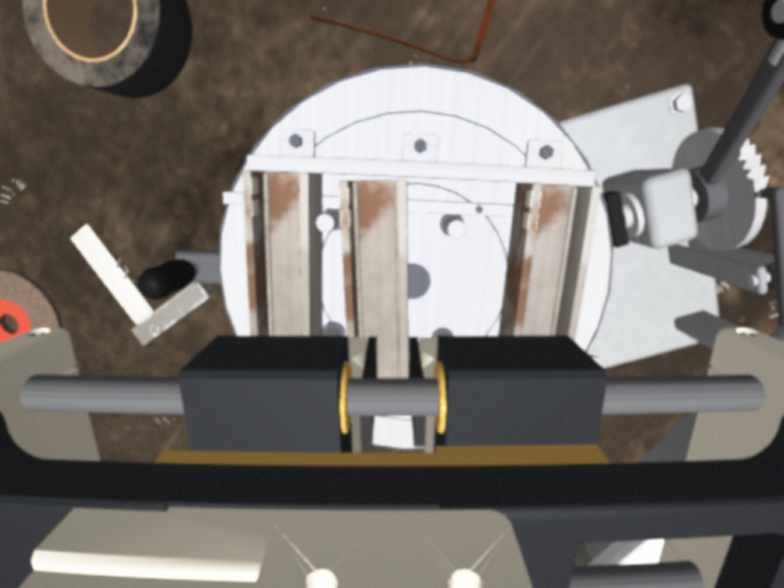

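Run:
```python
from h import *
w=np.load('w21.npy'); cm=cam('wrist',dict(eef_pos=w[:3],ee_rot=w[3:]))
im=cv2.imread('pics/w21.png')
a=-.911; l=np.array([np.cos(a),np.sin(a)]); y=np.array([-np.sin(a),np.cos(a)]); c=np.array([.5821,-.0572])
for yy in (-.02,-.014,.02):
    for x in np.linspace(-.075,.075,60):
        u=proj(cm,np.r_[c+x*l+yy*y,.127])[0]*1.4; cv2.circle(im,tuple(int(round(v)) for v in u),1,(0,255,0),-1)
cv2.circle(im,tuple(int(round(v)) for v in proj(cm,np.r_[w[:2],w[2]])[0]*1.4),3,(0,0,255),-1)
cv2.imwrite('pics/w21c.png',cv2.resize(im[140:460,230:620],None,fx=2,fy=1.85,interpolation=2))
```

```text
(no output)
```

View pics/w21c.png

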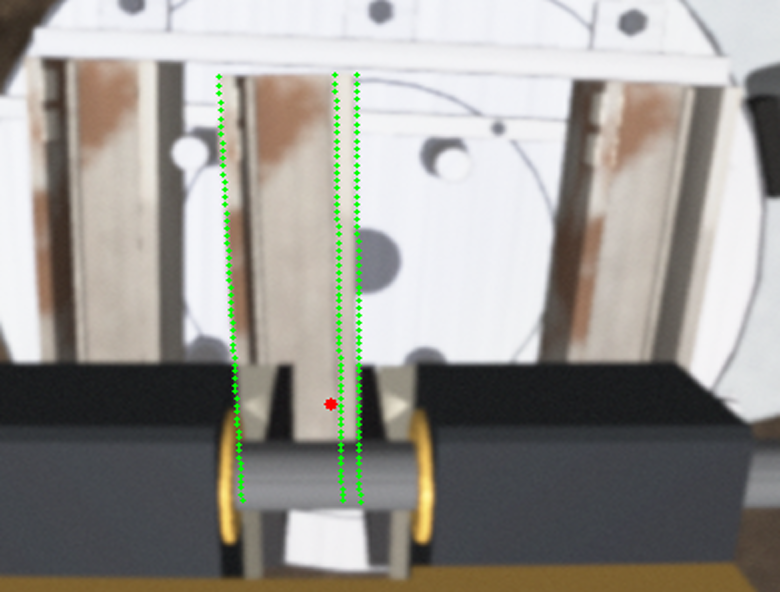

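arm_command(
  fingers=[0.7,0.7,0.7,0.7,0.7,0.7,0.7],
  dp=[
    [-0.004,0.0015,-0.012],
    [-0.001,0,-0.015],
    [-0.001,0,-0.015],
    [-0.001,0,-0.015],
    [0,0,-0.01],
    [0,0,0],
    [0,0,0],
  ],
  roll=[0.018,0,0,0,0,0,0],
)

```text
t: 59.95
eef_pos: [0.5645, -0.0663, 0.1446]
ee_rot: [-3.094, -0.011, -0.906]
force: [0.6, 0.3, 0.2]
width: 0.0131
```

Run:
```python
from ov import *
st=get_state(); print(st['eef_pos'],st['ee_rot'],st['width'],st['force'])
w=np.r_[st['eef_pos'],st['ee_rot']]
im=cv2.resize(grab_frame('wrist'),None,fx=1.4,fy=1.4,interpolation=2); cm=cam('wrist',st)
a=-.911; l=np.array([np.cos(a),np.sin(a)]); y=np.array([-np.sin(a),np.cos(a)]); c=np.array([.5821,-.0572])
for yy in (-.02,-.014,.02):
    for x in np.linspace(-.075,.075,60):
        u=proj(cm,np.r_[c+x*l+yy*y,.127])[0]*1.4; cv2.circle(im,tuple(int(round(v)) for v in u),1,(0,255,0),-1)
cv2.circle(im,tuple(int(round(v)) for v in proj(cm,np.r_[w[:2],w[2]])[0]*1.4),3,(0,0,255),-1)
cv2.imwrite('pics/w22c.png',im)
```

```text
[ 0.56447686 -0.06633437  0.14456471] [-3.09370665 -0.01102377 -0.90631059] 0.01312563603653023 [0.641362   0.27393019 0.20749817]
```

View pics/w22c.png

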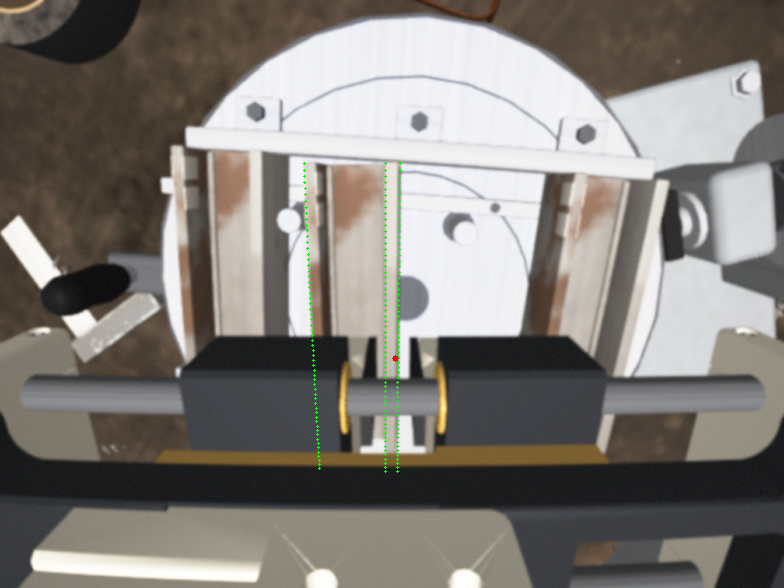

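arm_command(
  fingers=[0.7,0.7,0.7,0.7,0.7],
  dp=[
    [0.0015,0.001,-0.006],
    [0,0,-0.006],
    [0,0,-0.004],
    [0,0,0],
    [0,0,0],
  ],
  roll=[0,0,0,0,0],
)

```text
t: 60.5
eef_pos: [0.5673, -0.065, 0.1287]
ee_rot: [-3.091, -0.012, -0.906]
force: [-0.1, 0.2, 1.0]
width: 0.0133
```

arm_command(
  fingers=[0.7,0.7,0.7,0.7,0.7],
  dp=[
    [-0.001,0,-0.004],
    [0,0,-0.005],
    [0,0,-0.005],
    [0,0,-0.003],
    [0,0,0],
  ],
  roll=[0,0,0,0,0],
)

```text
t: 61.0
eef_pos: [0.5661, -0.0651, 0.1103]
ee_rot: [-3.091, -0.013, -0.906]
force: [-0.9, -0.2, 0.1]
width: 0.0132
```

arm_command(
  fingers=[0.7,0.7,1,1,1,1],
  dp=[
    [0,0,-0.003],
    [0,0,0],
    [0,0,0],
    [0,0,0],
    [0,0,0],
    [0,0,0],
  ],
  roll=[0,0,0,0,0,0],
  newtons=20,
)

```text
t: 61.6
eef_pos: [0.5659, -0.0653, 0.107]
ee_rot: [-3.092, -0.012, -0.906]
force: [0.6, 0.2, -1.2]
width: 0.0055
```

arm_command(
  fingers=[1,1,1,1,1,1],
  dp=[
    [-0.0033,-0.0023,0],
    [-0.0033,-0.0023,0],
    [-0.0033,-0.0023,0],
    [-0.0033,-0.0023,0],
    [-0.0025,-0.0017,0],
    [0,0,0],
  ],
  roll=[-0.013,-0.013,-0.013,-0.013,-0.013,0],
)

```text
t: 62.2
eef_pos: [0.5499, -0.0763, 0.1071]
ee_rot: [-3.089, -0.013, -0.977]
force: [1.7, 1.1, -2.9]
width: 0.0054
```

arm_command(
  fingers=[1,1,1],
  dp=[
    [-0.0013,-0.0009,0],
    [-0.0013,-0.0009,0],
    [-0.0013,-0.0009,0],
  ],
  roll=[0,0,0],
)

```text
t: 62.5
eef_pos: [0.5471, -0.0783, 0.1072]
ee_rot: [-3.086, -0.013, -0.977]
force: [7.4, 7.8, -8.5]
width: 0.0049
```

arm_command(
  fingers=[1,1,1,1],
  dp=[
    [0.0008,-0.0012,0],
    [0.0008,-0.0012,0],
    [0.0008,-0.0012,0],
    [0.0008,-0.0012,0],
  ],
  roll=[0,0,0,0],
)

```text
t: 62.9
eef_pos: [0.548, -0.0793, 0.1071]
ee_rot: [-3.086, -0.007, -0.976]
force: [-3.8, 9.7, 3.1]
width: 0.0054
```

arm_command(
  fingers=[1,1,1],
  dp=[
    [0.0008,-0.0018,0],
    [0.0005,-0.002,0],
    [0.0003,-0.002,0],
  ],
  roll=[0,0,0],
)

```text
t: 63.2
eef_pos: [0.5479, -0.0795, 0.1071]
ee_rot: [-3.083, -0.0, -0.974]
force: [-1.5, 14.5, 0.6]
width: 0.0054
```

arm_command(
  fingers=[0.72,0.72,0.72,0.72,0.72,0.72],
  dp=[
    [0,0,0],
    [0,0,0],
    [-0.0016,-0.0011,0],
    [-0.0016,-0.0011,0],
    [-0.0016,-0.0011,0],
    [-0.0008,-0.0006,0],
  ],
  roll=[0,0,0,0,0,0],
)

```text
t: 63.8
eef_pos: [0.5451, -0.0813, 0.1079]
ee_rot: [-3.076, -0.001, -0.973]
force: [3.2, 5.3, -3.9]
width: 0.0121
```

Back off to mid‑clearance, rise, and look.

arm_command(
  fingers=[0.72,0.72,0.72,0.72,0.72,0.72,0.72,0.72],
  dp=[
    [0.002,0.0015,0],
    [0,0,0],
    [0,0,0.01],
    [0,0,0.02],
    [0,0,0.03],
    [0,0,0.04],
    [-0.01,0.01,0.04],
    [-0.02,0.03,0.03],
  ],
  roll=[0,0,0,0,0,0,0,0],
)

```text
t: 64.6
eef_pos: [0.5114, -0.0444, 0.2814]
ee_rot: [-3.091, 0.002, -0.979]
force: [1.0, 1.6, 0.2]
width: 0.0121
```

arm_command(
  fingers=[0,0,0,0,0,0,0],
  dp=[
    [-0.02,0.03,0.03],
    [-0.02,0.03,0.02],
    [0,0.01,0],
    [0,0,0],
    [0,0,0],
    [0,0,0],
    [0,0,0],
  ],
  roll=[0,0,0,0,0,0,0],
)

```text
t: 65.3
eef_pos: [0.4671, 0.0245, 0.3412]
ee_rot: [-3.085, -0.002, -0.98]
force: [-1.0, -0.5, -0.4]
width: 0.0434
```

Run:
```python
from ov import *
st=get_state(); print(st['eef_pos'],st['ee_rot'],st['width'],st['force'],st['q'])
st=overlay('wrist','w23.png',p=(.5642,-.0722,-.971),brk=(1,2,3),draw=False,box=(160,0,420,240),f=2.5); np.save('w23.npy',np.r_[st['eef_pos'],st['ee_rot']])
overlay('top','t23.png',draw=False,box=(235,155,425,305),f=4)
```

```text
[0.46709501 0.02451796 0.34123592] [-3.08500026e+00 -1.64399554e-03 -9.80408727e-01] 0.04335167285171189 [-0.99538071 -0.54926535 -0.38436872] [ 0.47040335 -0.08411681 -0.25449221 -0.00527582 -1.34404136  0.12107192]
```

View pics/w23.png

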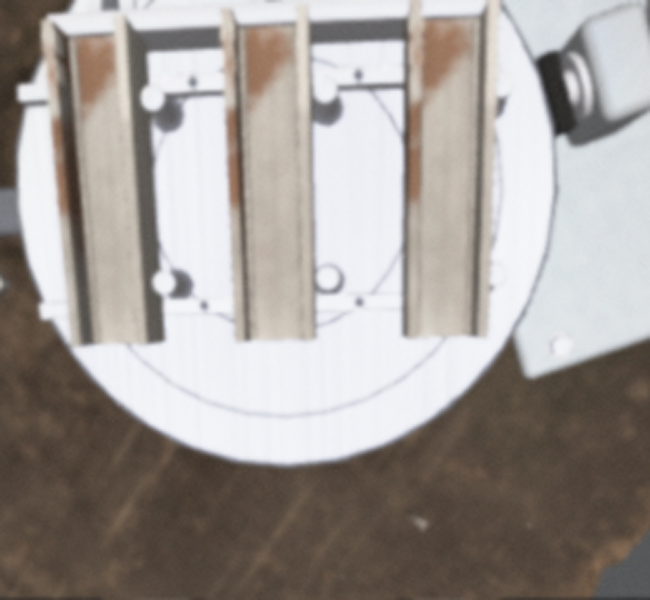

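View pics/t23.png

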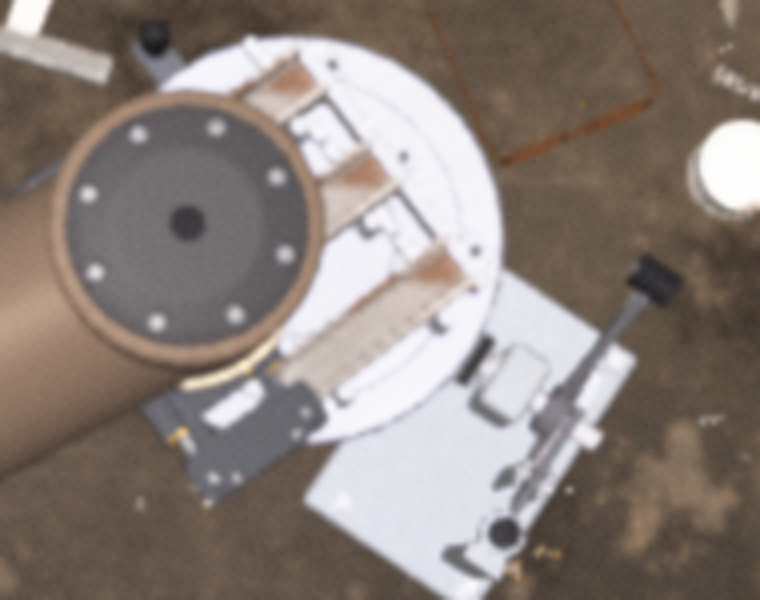

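Run:
```python
from ov import *
from scipy.optimize import least_squares
w=np.load('w23.npy'); cm=cam('wrist',dict(eef_pos=w[:3],ee_rot=w[3:]))
c2p=lambda p:np.array(p,float)/2.5+[160,0]
obs=[((44,59),(153,98),.108),((-44,59),(166,282),.108),((44,-26),(325,90),.108),((-44,-26),(328,278),.108)]
f=lambda p:np.concatenate([proj(cm,loc(l,z,p))[0]-c2p(u) for l,u,z in obs])
r=least_squares(f,[.5637,-.0726,-.968]); p=r.x; print(p,r.fun.round(1))
c,s=np.cos(p[2]),np.sin(p[2]); Rm=np.array([[c,s],[-s,c]])
for n,P in (('b1',[(44,18),(128,15),(78,342),(160,342)]),('b2',[(222,11),(307,8),(238,339),(315,338)]),('b3',[(408,3),(498,0),(403,334),(487,334)])):
    X=back(cm,[c2p(u) for u in P],.127); print(n,rect(X),'local',(Rm@(X[:,:2].mean(0)-p[:2])).round(4))
a=cv2.imread('pics/t19.png',0).astype(np.float32);b=cv2.imread('pics/t23.png',0).astype(np.float32)
print('screws shift', cv2.phaseCorrelate(a[50:170,320:420],b[50:170,320:420]),cv2.phaseCorrelate(a[200:280,420:500],b[200:280,420:500]),'static',cv2.phaseCorrelate(a[240:560,520:700],b[240:560,520:700]))
```

```text
[ 0.56478886 -0.07169372 -0.95546118] [-0.1 -0.1 -0.6  0.5  0.4 -0.3  0.3  0.1]
b1 (array([ 0.6323, -0.0256]), np.float64(-53.3), np.float64(-146.5), np.float64(0.1477), np.float64(0.041)) local [0.0013 0.0817]
b2 (array([ 0.5653, -0.0716]), np.float64(-54.4), np.float64(-145.5), np.float64(0.1463), np.float64(0.0385)) local [0.0002 0.0004]
b3 (array([ 0.497 , -0.1201]), np.float64(-55.0), np.float64(-145.3), np.float64(0.1457), np.float64(0.0404)) local [ 0.0004 -0.0833]
screws shift ((-0.14341503320027726, -0.03454109844492592), 0.6579333171844483) ((0.051620366973772036, -0.122618836004186), 0.8973416170477867) static ((-0.037857235956408886, 0.04394558917977065), 0.6593563810984293)
```

arm_command(
  fingers=[1,1,1,1,1,1,1,1],
  dp=[
    [0.028,0.005,0],
    [0.028,0.005,0],
    [0.028,0.005,0],
    [0.028,0.005,-0.01],
    [0.028,0.005,-0.01],
    [0.028,0.005,-0.01],
    [0.028,0.005,-0.01],
    [0.025,0.005,-0.01],
  ],
  roll=[0,0,0,0,0,0,0,0],
  newtons=20,
)

```text
t: 66.2
eef_pos: [0.6962, 0.0606, 0.2866]
ee_rot: [-3.088, -0.001, -0.986]
force: [0.7, 0.5, 0.2]
width: 0.0002
```

arm_command(
  fingers=[1,1,1,1,1,1,1,1],
  dp=[
    [0,0,-0.015],
    [0,0,-0.018],
    [0,0,-0.018],
    [0,0,-0.018],
    [0,0,-0.018],
    [0,0,-0.015],
    [0,0,0],
    [0,0,0],
  ],
  roll=[0,0,0,0,0,0,0,0],
)

```text
t: 67.0
eef_pos: [0.6986, 0.0553, 0.1668]
ee_rot: [-3.107, 0.003, -0.993]
force: [0.5, 0.1, 1.0]
width: 0.0005
```

Run:
```python
from ov import *
st=overlay('wrist','w24.png',draw=False); print(st['eef_pos'],st['ee_rot'],st['width'],st['force'])
h=np.array([.5642,-.0722]);d=st['eef_pos'][:2]-h; print(np.hypot(*d),np.arctan2(d[1],d[0]))
```

```text
[0.69861041 0.05527347 0.16684588] [-3.10734557e+00  2.60698134e-03 -9.92779876e-01] 0.0004627376202732458 [0.45272363 0.14873588 1.02203974]
0.18524482129111716 0.7589157300588664
```

View pics/w24.png

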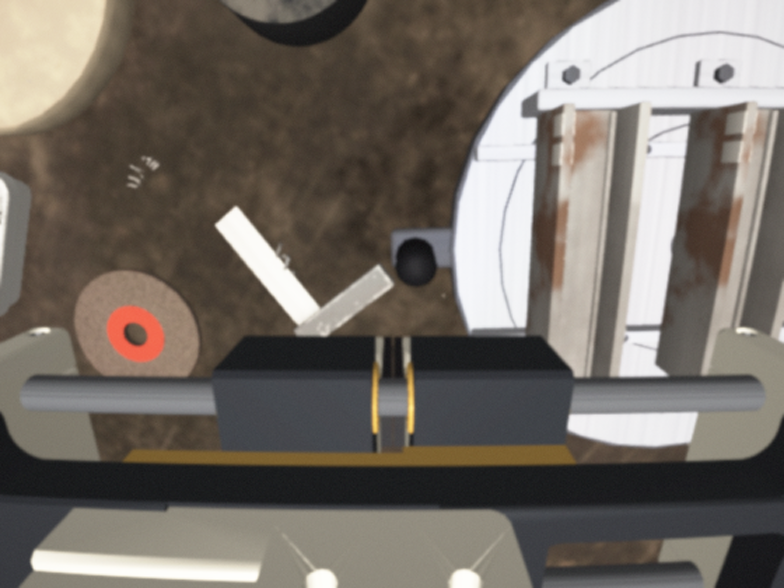

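arm_command(
  fingers=[1,1,1,1,1,1,1],
  dp=[
    [-0.01,-0.002,0],
    [-0.002,-0.001,-0.015],
    [0,0,-0.015],
    [0,0,-0.015],
    [0,0,-0.012],
    [0,0,0],
    [0,0,0],
  ],
  roll=[0,0,0,0,0,0,0],
)

```text
t: 67.75
eef_pos: [0.6864, 0.052, 0.1125]
ee_rot: [-3.1, 0.0, -0.993]
force: [-0.3, -0.4, 0.2]
width: 0.0009
```

arm_command(
  fingers=[1,1,1,1,1,1,1],
  dp=[
    [0,0,-0.01],
    [0,0,-0.008],
    [0.0017,-0.0024,0],
    [0.0017,-0.0024,0],
    [0.0015,-0.002,0],
    [0.0015,-0.002,0],
    [0.001,-0.0015,0],
  ],
  roll=[0,0,0,0,0,0,0],
)

```text
t: 68.45
eef_pos: [0.6956, 0.0412, 0.0948]
ee_rot: [-3.098, -0.001, -0.992]
force: [0.0, 0.7, -0.2]
width: 0.0003
```

arm_command(
  fingers=[1,1,1,1,1],
  dp=[
    [0.001,-0.0014,0],
    [0.001,-0.0014,0],
    [0.001,-0.0014,0],
    [0.001,-0.0014,0],
    [0.001,-0.0014,0],
  ],
  roll=[0,0,0,0,0],
)

```text
t: 68.95
eef_pos: [0.6959, 0.0405, 0.0948]
ee_rot: [-3.1, 0.01, -0.992]
force: [-5.3, 7.0, 2.8]
width: 0.0008
```

arm_command(
  fingers=[1,1,1,1,1,1,1,1],
  dp=[
    [0,0,0],
    [-0.002,0.003,0],
    [-0.002,0.003,0],
    [0,0,0.015],
    [0,0,0.03],
    [0,0,0.04],
    [-0.01,-0.02,0.04],
    [-0.02,-0.035,0.04],
  ],
  roll=[0,0,0,0,0,0,0,0.05],
)

```text
t: 69.75
eef_pos: [0.6616, -0.0031, 0.2573]
ee_rot: [-3.108, 0.011, -0.938]
force: [0.5, -1.1, -0.0]
width: 0.0006
```

arm_command(
  fingers=[-0.4,-0.4,-0.4,-0.4,-0.4,-0.4,-0.4,-0.4],
  dp=[
    [-0.02,-0.04,0.01],
    [-0.02,-0.04,0],
    [-0.02,-0.04,0],
    [-0.02,-0.04,0],
    [-0.018,-0.04,0],
    [-0.018,-0.04,0],
    [-0.018,-0.03,0],
    [0,-0.01,0],
  ],
  roll=[0.07,0.07,0.07,0.07,0.06,0,0,0],
)

```text
t: 70.55
eef_pos: [0.5225, -0.2962, 0.2899]
ee_rot: [-3.095, -0.012, -0.58]
force: [-0.4, 0.1, -0.2]
width: 0.0584
```

Run:
```python
from ov import *
st=overlay('wrist','w25.png',draw=False); print(st['eef_pos'],st['ee_rot'],st['width'],st['force'])
overlay('top','t25.png',draw=False,box=(235,155,425,305),f=4)
```

```text
[ 0.52251839 -0.29619117  0.28992655] [-3.09473516 -0.01171573 -0.57964154] 0.05841070526423458 [-0.4039648   0.11956985 -0.16074766]
```

View pics/w25.png

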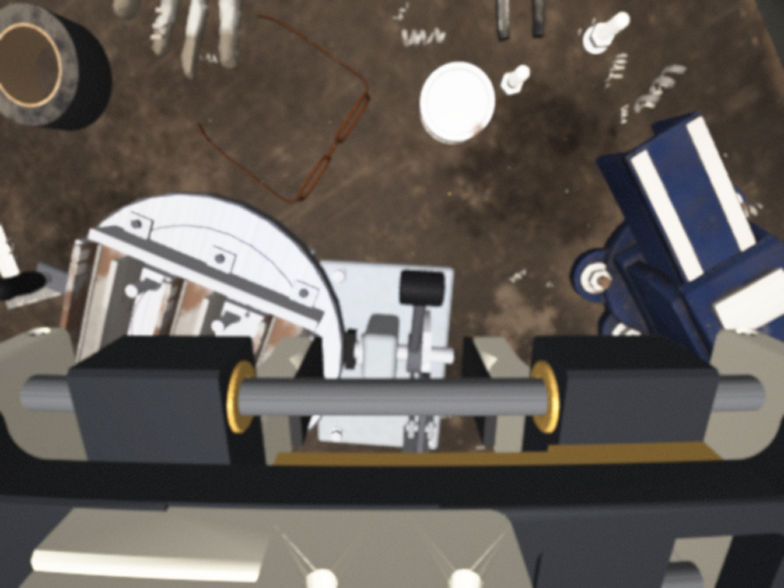

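View pics/t25.png

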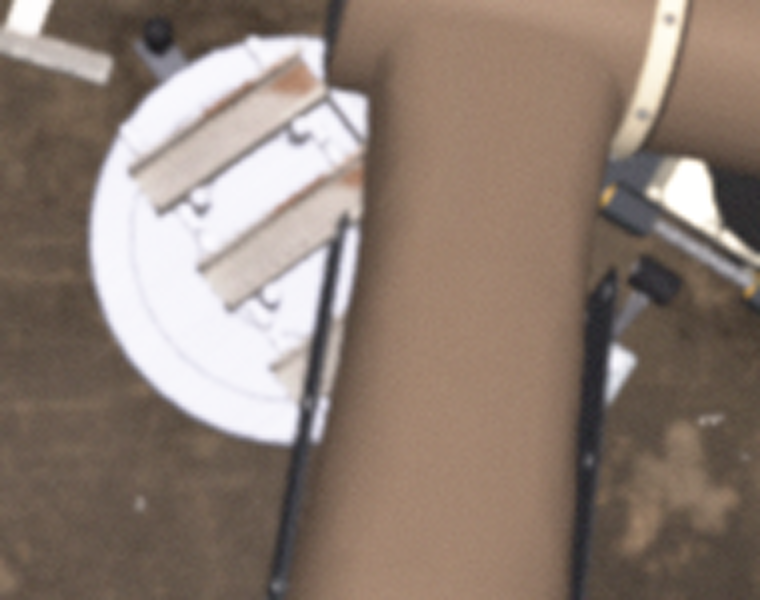

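arm_command(
  fingers=[-0.4,-0.4,-0.4,-0.4,-0.4,-0.4,-0.4,-0.4],
  dp=[
    [-0.005,-0.006,-0.015],
    [-0.005,-0.006,-0.018],
    [0,0,-0.018],
    [0,0,-0.018],
    [0,0,-0.018],
    [0,0,-0.01],
    [0,0,0],
    [0,0,0],
  ],
  roll=[-0.015,0,0,0,0,0,0,0],
)

```text
t: 71.45
eef_pos: [0.5188, -0.3027, 0.1949]
ee_rot: [-3.093, -0.019, -0.59]
force: [0.6, -0.1, 1.1]
width: 0.0615
```

arm_command(
  fingers=[-0.4,-0.4,-0.4,-0.4,-0.4,-0.4,-0.4],
  dp=[
    [-0.004,-0.004,-0.01],
    [-0.002,-0.002,-0.015],
    [0,0,-0.012],
    [0,0,-0.008],
    [0,0,0],
    [0,0,0],
    [0,0,0],
  ],
  roll=[0,0,0,0,0,0,0],
)

```text
t: 72.15
eef_pos: [0.5143, -0.3098, 0.1505]
ee_rot: [-3.092, -0.024, -0.589]
force: [0.1, -0.1, 0.5]
width: 0.0615
```

arm_command(
  fingers=[-0.4,1,1,1,1,1,1,1],
  dp=[
    [-0.001,0.0015,-0.005],
    [0,0,0],
    [0,0,0],
    [0,0,0],
    [0,0,0],
    [0,0,0],
    [0,0,0],
    [0,0,0],
  ],
  roll=[-0.005,0,0,0,0,0,0,0],
  newtons=60,
)

```text
t: 72.95
eef_pos: [0.5145, -0.3076, 0.1465]
ee_rot: [-3.09, -0.026, -0.594]
force: [-0.3, 1.1, -0.6]
width: 0.0318
```

arm_command(
  fingers=[1,1,1,1,1,1,1,1],
  dp=[
    [-0.007,0.0046,0.0068],
    [-0.007,0.0047,0.0064],
    [-0.0073,0.005,0.0055],
    [-0.0076,0.0052,0.005],
    [-0.008,0.0055,0.004],
    [-0.008,0.0055,0.0035],
    [-0.0084,0.0058,0.0026],
    [-0.0085,0.0058,0.002],
  ],
  roll=[0,0,0,0,0,0,0,0],
)

```text
t: 73.75
eef_pos: [0.4625, -0.2699, 0.1812]
ee_rot: [-3.088, -0.048, -0.594]
force: [8.4, -6.0, -12.9]
width: 0.0324
```

arm_command(
  fingers=[1,1,1,1,1],
  dp=[
    [-0.0085,0.0058,0.0015],
    [-0.0085,0.0058,0.001],
    [-0.0085,0.0058,0.0005],
    [-0.004,0.003,0],
    [0,0,0],
  ],
  roll=[0,0,0,0,0],
)

```text
t: 74.25
eef_pos: [0.4424, -0.2552, 0.1852]
ee_rot: [-3.087, -0.072, -0.593]
force: [6.9, -5.8, -10.5]
width: 0.0321
```

arm_command(
  fingers=[1,1,1,1,1],
  dp=[
    [0.004,-0.003,0],
    [0.003,-0.002,0],
    [0.003,-0.002,0],
    [0,0,0],
    [0,0,0],
  ],
  roll=[0,0,0,0,0],
)

```text
t: 74.75
eef_pos: [0.4451, -0.2572, 0.1848]
ee_rot: [-3.086, -0.056, -0.597]
force: [0.3, 3.1, -0.5]
width: 0.0322
```

arm_command(
  fingers=[1,1,-1,-1,-1,-1,-1,-1],
  dp=[
    [0.003,-0.002,0],
    [0,0,0],
    [0,0,0],
    [0,0,0],
    [0,0,0],
    [0,0,0],
    [0,0,0.02],
    [0,0,0.04],
  ],
  roll=[0,0,0,0,0,0,0,0],
)

```text
t: 75.55
eef_pos: [0.4425, -0.2573, 0.2414]
ee_rot: [-3.089, -0.041, -0.598]
force: [1.2, -0.5, 0.1]
width: 0.0743
```

arm_command(
  fingers=[-0.8,-0.8,-0.8,-0.8,-0.8,-0.8,-0.8,-0.8],
  dp=[
    [0,0,0.04],
    [0,0,0.03],
    [0,0.03,0.03],
    [0,0.035,0.01],
    [0,0.035,0],
    [0,0.035,0],
    [0,0.035,0],
    [0,0.035,0],
  ],
  roll=[0,0,0,-0.05,-0.05,-0.05,-0.05,-0.05],
)

```text
t: 76.35
eef_pos: [0.4434, -0.0511, 0.3624]
ee_rot: [-3.084, -0.05, -0.866]
force: [1.5, -0.3, 0.1]
width: 0.079
```

arm_command(
  fingers=[-0.8,-0.8,-0.8,-0.8,-0.8,-0.8,-0.8],
  dp=[
    [0,0.035,0],
    [0,0.02,0],
    [0,0,0],
    [0,0,0],
    [0,0,0],
    [0,0,0],
    [0,0,0],
  ],
  roll=[-0.05,0,0,0,0,0,0],
)

```text
t: 77.05
eef_pos: [0.443, 0.0076, 0.3631]
ee_rot: [-3.081, -0.051, -0.917]
force: [0.4, -0.2, 0.8]
width: 0.0786
```

Run:
```python
from ov import *
st=get_state(); print(st['eef_pos'],st['ee_rot'],st['width'],st['force'],st['q'])
overlay('wrist','w26.png',draw=False,f=1.4); np.save('w26.npy',np.r_[st['eef_pos'],st['ee_rot']])
overlay('top','t26.png',draw=False,box=(235,155,425,305),f=4)
overlay('scene','s26.png',draw=False,box=(230,170,420,310),f=4)
```

```text
[0.44300883 0.00761701 0.36313917] [-3.0812995  -0.05135794 -0.91666803] 0.07859128523800549 [ 0.44895181 -0.23599732  0.75575753] [ 0.50427325 -0.15775203 -0.28975085  0.04252499 -1.37163216  0.14438992]
```

View pics/w26.png

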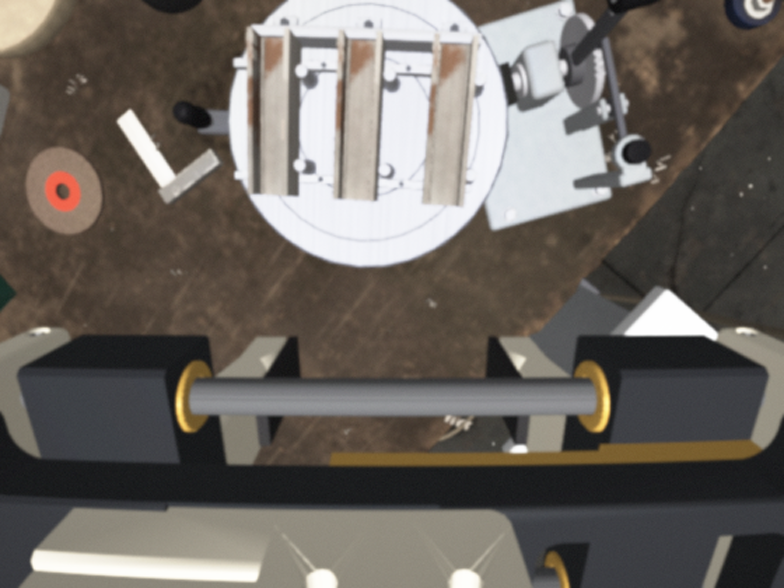

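View pics/t26.png

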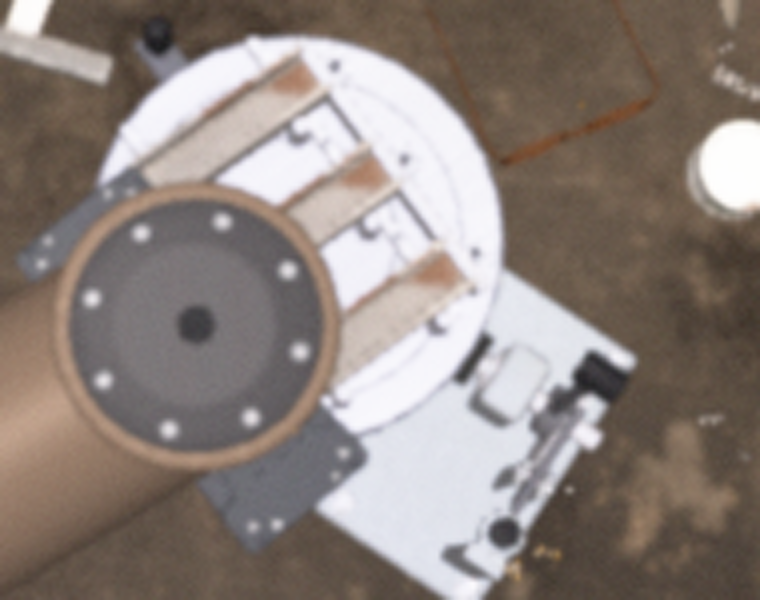

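View pics/s26.png

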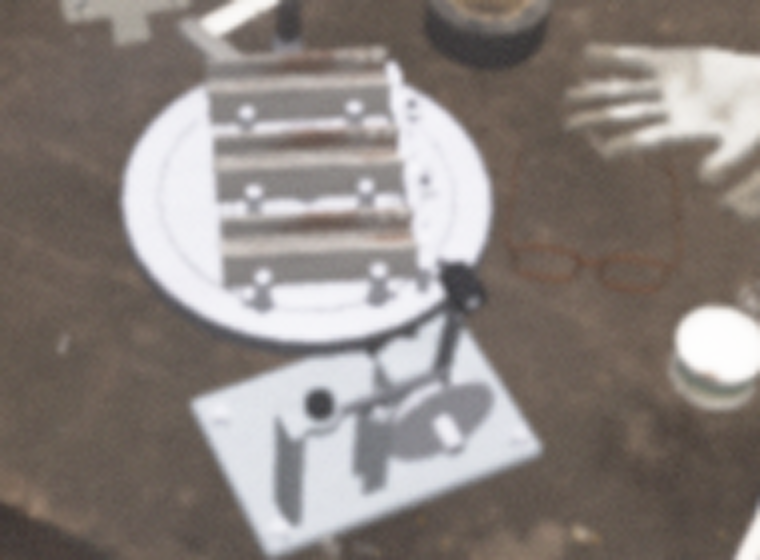

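Run:
```python
from ov import *
overlay('wrist','w27.png',draw=False,box=(155,5,355,165),f=4)
```

```text
(no output)
```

View pics/w27.png

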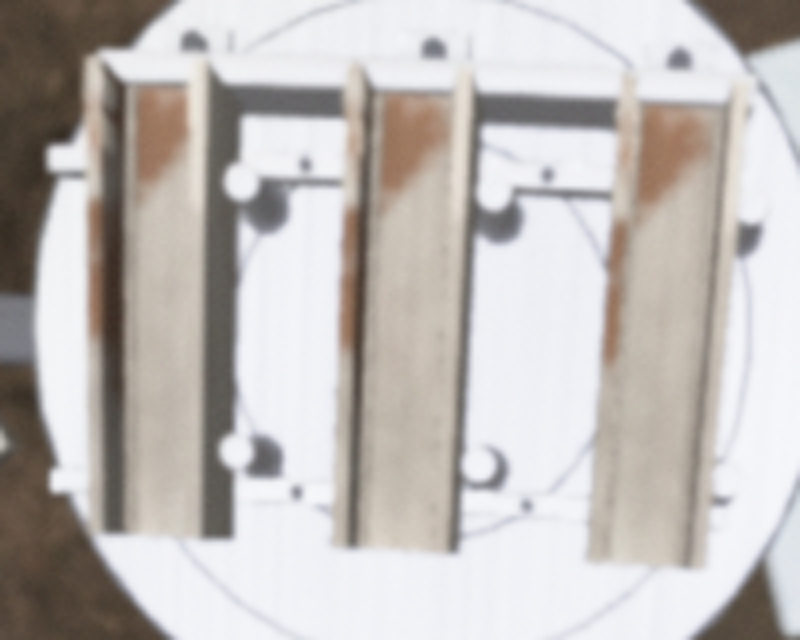

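Run:
```python
from station import *
print(job_done(), get_state()['t'])
```

```text
the job is handed in; nothing more can be done
the job is handed in; nothing more can be done
```

The job is handed in, at about 77 s of robot time. The turntable is loaded with all three brackets, turned fully clockwise and braked again.

**What I did**
1. I pulled the brake lever into the fourth notch.
2. I laid the three rust-marked steel brackets in stations 3, 2 and 1, pressing each against its dowels and the fence. I left the purple look-alike alone.
3. I held the release button down until the camera showed the lever fully back.
4. I turned the table clockwise by its handle to the stop.
5. The pictures then showed bracket 2 knocked about 23 mm aside. I pulled it back by one flange against its dowels and the fence, with the brake still off.
6. That repair had turned the table back by about 0.016 rad, so I pushed the handle to the stop again and set the brake.

**Last checks**
- **Lever:** the grip is at the same pixel as after the first braking, which is the fourth notch, and the lever holds by itself.
- **Table:** its screws are at the same pixels as when it was first at the stop.
- **Brackets:** in the last picture, taken by eye, I saw no gap between any bracket and the fence, and brackets 1 and 2 touch their dowels. Bracket 3's dowels are mostly hidden from that angle. In the measurements taken after the repair, each bracket was within about 3 mm of its calculated place; I put that down to the camera scale reading about 2% small.
- **Bystanders:** the try square, glasses and tin look unmoved.

**One thing to note:** the force peaked at about 47 N for a moment while the closed fingers pressed the button against its end stop. That is below the wrist limit, and it was the fingertips that pressed, not the arm or gripper body.

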